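Balance the sealed counterweight bars on the rail and log the check

ROBOT

A 6-joint arm with a two-finger parallel gripper is mounted at the origin on a cart in front of the work surface, level with it; the furniture and walls round the work are solid. World frame = base frame: x ahead of the robot, y to its left, z up, the work surface at z = 0. Lengths are in m, angles in rad, forces in N, time in s.
With the tool pointing down it reaches from about 0.35 to 0.725 m from the base axis. Payload 4.3 kg.
Tool frame: the origin (TCP) lies at the very end of the fingers, on their centre line; the grasp point (between the pads) lies 19 mm behind it (robot.pinch_z is the distance from the TCP to the grasp point, in m); z points along the fingers, y is the line along which they close (so a half turn about z gives the same grasp; the last joint's range is limited). The gripper opens to 85 mm and grips with 20 to 120 N. Pads are 22 mm wide; open, the fingers measure 114 mm over their backs; the gripper's body (76 mm by 85 mm) begins 54 mm behind the grasp point. The pads swing forward as they close: fully open they stand 13 mm farther back than shut.
Start: joints at [1.021, 0.377, 0.081, 1.274, 0, 1.46], TCP at [0.245, 0.52, 0.231] pointing down, gripper open.
Joint ranges: [-2.72, 2.72], [-0.84, 1.66], [-1.02, 1.22], [-1.77, 2.12], [-1.37, 1.28], [-3.14, 3.14]. Speed limits (rad/s): [2.57, 2.57, 3.14, 3.14, 3.14, 3.14].

INTERFACE

Orientations are given as a unit quaternion [x, y, z, w].
In Python, from station import robot gives the robot as it stands. The module is installed in compiled form; this text tells all that it offers.
- The arm moves only by the shell command python3 -m jog 'ROWS' [OPENING] [FORCE]. ROWS is a JSON object of lists of equal length, an entry for each row: "offset": the shift along the tool's x, y, z in m, a list of three; "rot": the turn, a rotation vector about the tool's x, y, z in degrees, a list of three. A call has 1 to 5 rows; each row shifts and turns the commanded pose from where the row before left it, along the tool's axes as they then stand; what a row does not reach is not made up. A row lasts 1/12 s, in which the tool goes at most 41.7 mm and 7.16 degrees, less where a joint would pass 70% of its speed; a pose out of reach is approached as far as the arm can. A call is refused whole if a number of a shift passes 0.0417 or a number of a turn 7.16, either way. A call with a gripper value outside its range is refused whole. OPENING is the opening, from 0 (shut) to 1 (fully open), set as the call begins (- or left out, the last holds). The fingers move at their own pace and stop on an object; FORCE is the grip in N (left out, the last holds). Time passes only in rows, so rows that do not move let the fingers close. It gives the time, the measured TCP pose, the force, the opening and the grip force at its end, in the units of the state.
- robot.get_obs(): the state, without advancing time (a new reading comes with each control period).
- robot.snapshot(name): name is "scene" or "side" or "wrist"; returns a dict with "pixels" (400x640x3 uint8, red, green, blue), "range_z" (400x640 float32, m along the optical axis (not along the pixel's ray), 0 where there is no reading), "fovy" (degrees; the focal length in pixels is half the picture's height over the tangent of half this angle, whatever the lens; pixels are square), "cx", "cy" (the principal point, pixels), "R" (3x3) and "t" (3): a world point X has camera coordinates R X + t. Camera axes: x right, y down, z forward; pixel columns grow to the right and rows downward; lengths in m; the calibration is good to about 2 mm. A picture is of the moment at which its call begins.
- robot.sign_off(): hands the job in; it is judged then, once.
Trained networks look in a picture, given as the dict that the camera call returned (one of the last four; its "shot" number tells which), for a name from the list of things; names that differ only in an ending like _2 or _b are one class to them, and where a whole thing is asked for, a point or a joint stands for the part that bears it (a point fixed in the world has none). Each returns a list of dicts, best first, with "p" (0 to 1); they miss things now and then, are a little off and sometimes report something else, mostly with a low value. They report only what shows in the picture. A call takes as long as a camera call.
- robot.search_frame(picture, thing): "point" ([column, row] as shares, 0 to 1, of the picture: columns of its width, rows of its height, amid what is visible of it).
- robot.silhouettes(picture, thing): "pixels" (400x640 bool, what is visible of it) and "point" ([column, row] as shares, 0 to 1, of the picture: columns of its width, rows of its height, amid what is visible of it).
- robot.mark_of(picture, thing): "point" ([column, row] as shares, 0 to 1, of the picture: columns of its width, rows of its height: a listed point, or the origin of a listed thing).
The state is a dict: "time": time; "qpos": joint angles; "dq": joint speeds; "effort": joint torques, N m; "eef_pos": TCP position; "ee_rot": TCP orientation; "ft_force": force on the tool from outside, world axes, zero at the start; "wrist_torque": the same for the moment, N m; "gripper_width": finger opening in m; "gripper_force": force on a finger pad.
Only numpy, scipy, OpenCV 4.12 (cv2) and the standard library are available. Lean on these libraries where they do the work, as an engineer would, in place of code of your own. Each camera call takes 0.05 s, during which the arm holds its last target. There are 200 camera calls.

TASK

Press the round key on the key box to start the check, then find where each sealed counterweight bar balances (lifting it at trial points will tell) and lay it squarely across the rubber-topped rail so that it stays level there by itself, touching no other bar. When all the bars that are here balance, log the check by pressing the keys fully down one at a time: the long narrow one, then the square one, then the round one again. The bars must still be balancing at the end; leave the petri dish where it is.

Things in the scene. Friction and masses are not known exactly. Their poses are not given: they have to be found in the camera images.
- rail: fixed balance rail: grey base plate 70 mm wide, 8 mm thick, a thin web, and on top a black rubber strip 20 mm wide, 400 mm long, its top 45 mm above the bench; end plates stand 5 mm above it at both ends, 390 mm apart. Origin: on the bench under its middle; y along the rail, x across, z up. Four bars 90 mm apart leave room for the fingers
- bar_140: sealed square counterweight bar, 140 mm long, 22 x 22 mm, polished aluminium, black end caps, 0.64 to 0.86 kg (may be absent). A slug fixed at an unknown place inside: it balances up to 34 mm from its middle, towards either end. It is slippery (friction about 0.3): held with some 20 N off its balance point it tips in the fingers. Origin: the bar's middle, 11 mm above its underside; x along the bar
- bar_160: sealed square counterweight bar, 160 mm long, 22 x 22 mm, polished aluminium, black end caps, 0.64 to 0.86 kg (may be absent). A slug fixed at an unknown place inside: it balances up to 42 mm from its middle, towards either end. It is slippery (friction about 0.3): held with some 20 N off its balance point it tips in the fingers. Origin: the bar's middle, 11 mm above its underside; x along the bar
- bar_180: sealed square counterweight bar, 180 mm long, 22 x 22 mm, polished aluminium, black end caps, 0.64 to 0.86 kg (may be absent). A slug fixed at an unknown place inside: it balances up to 50 mm from its middle, towards either end. It is slippery (friction about 0.3): held with some 20 N off its balance point it tips in the fingers. Origin: the bar's middle, 11 mm above its underside; x along the bar
- bar_200: sealed square counterweight bar, 200 mm long, 22 x 22 mm, polished aluminium, black end caps, 0.64 to 0.86 kg (may be absent). A slug fixed at an unknown place inside: it balances up to 58 mm from its middle, towards either end. It is slippery (friction about 0.3): held with some 20 N off its balance point it tips in the fingers. Origin: the bar's middle, 11 mm above its underside; x along the bar
- logger: key box of the test logger, fixed, 84 x 176 mm and 24 mm high, with three white spring keys in a row along its y axis, 55 mm apart: round in the middle, square on the +y side, long narrow one on the -y side. Origin: centre of its underside; z up
- key_round (a joint): travel of the round key (30 mm across) in m: 0 up, 0.006 fully down; springs back when let go; fully down takes about 5 N
- key_round_top (a point): centre of the top face of the round key, 9 mm above the key box's top when up
- key_long (a joint): travel of the long narrow key (52 x 20 mm, its length along the box's x axis) in m: 0 up, 0.006 fully down; springs back when let go; fully down takes about 5 N
- key_long_top (a point): centre of the top face of the long narrow key, 9 mm above the key box's top when up
- key_square (a joint): travel of the square key (26 x 26 mm) in m: 0 up, 0.006 fully down; springs back when let go; fully down takes about 5 N
- key_square_top (a point): centre of the top face of the square key, 9 mm above the key box's top when up
- petri_0: petri dish, 70 mm across, 15 mm high, bystander; origin: centre of its underside

How it is judged:
On the way, in this order (a step that is already met when the one before it is completed fails the run):
1. the round key alone is pressed down to start the check (value of joint key_round above 0.004 m and value of joint each of key_long, key_square below 0.002 m), for 0.1 s.
2. every bar present lies level across the rail, let go and at rest, and all keys are up (z of bar_140 in the frame of rail between 0.051 and 0.061 m and angle between bar_140's own x axis and vertical between 1.51 and 1.632 rad and y of bar_140 in the frame of rail between -0.195 and 0.195 m and angle between the x axis of each of bar_140, bar_160, bar_180, bar_200 and the x axis of rail, either way round below 0.35 rad and contact force between each of bar_140, bar_160, bar_180, bar_200 and rail above 1 N and contact force between each of bar_140, bar_160, bar_180, bar_200 and the fingers below 0.2 N and linear speed of each of bar_140, bar_160, bar_180, bar_200 below 0.03 m/s and z of bar_160 in the frame of rail between 0.051 and 0.061 m and angle between bar_160's own x axis and vertical between 1.51 and 1.632 rad and y of bar_160 in the frame of rail between -0.195 and 0.195 m and z of bar_180 in the frame of rail between 0.051 and 0.061 m and angle between bar_180's own x axis and vertical between 1.51 and 1.632 rad and y of bar_180 in the frame of rail between -0.195 and 0.195 m and z of bar_200 in the frame of rail between 0.051 and 0.061 m and angle between bar_200's own x axis and vertical between 1.51 and 1.632 rad and y of bar_200 in the frame of rail between -0.195 and 0.195 m and contact force between each of bar_160, bar_180, bar_200 and bar_140 below 0.2 N and contact force between each of bar_180, bar_200 and bar_160 below 0.2 N and contact force between bar_200 and bar_180 below 0.2 N and value of joint each of key_round, key_long, key_square below 0.0015 m), for 0.5 s.
3. the long narrow key alone is pressed down (value of joint key_long above 0.004 m and value of joint each of key_round, key_square below 0.002 m), for 0.1 s.
4. the square key alone is pressed down (value of joint key_square above 0.004 m and value of joint each of key_round, key_long below 0.002 m), for 0.1 s.
5. the round key alone is pressed down (all of step 1), for 0.1 s.
At the end, for the whole second after the job is handed in: every bar present rests across the rail, level within about 3.4 degrees and squared to it within 20 degrees, its underside at the rail's top within 5 mm, touching no other bar, let go and still; all keys are up again (all of step 2).
It fails at once if two keys were down at once (value of joint each of key_round, key_long above 0.003 m or value of joint each of key_round, key_square above 0.003 m or value of joint each of key_long, key_square above 0.003 m).
It fails at once if the petri dish was pushed away (distance of petri_0 from where it was at the start of the episode above 0.04 m).
Of bar_140, bar_160, bar_180, bar_200 only 3 to 4 are there at a start; the rules pass over those that are not, and their reading is None.
At some moment in a run one of bar_140, bar_160, bar_180, bar_200 may be knocked a few centimetres aside while the robot is not near it.
Once in a run the grip may slacken for a moment while it holds something.
It also fails if it takes over 210 s, if anything falls off the work surface, if the arm or the gripper's body presses on something with over 40 N, if the wrist force passes 120 N, or if a joint passes its speed limit or range.

## Working session

There is one attempt and no reset: what is moved stays moved. The work goes in short steps, Python scripts to look and compute and a shell command to move; the robot and the scene stay as the last step left them, time stands still between calls to the robot, and variables do not carry over. Pictures are saved under pics/ and viewed, at most 14 in all, crops included, and the job is handed in when it is done.

```bash
mkdir -p pics
cat > h.py <<'E'
import numpy as np, cv2
from station import robot
from scipy.spatial.transform import Rotation as Ro
def cam(p):
    f=200/np.tan(np.radians(p["fovy"])/2); return f,p["cx"],p["cy"],np.array(p["R"]),np.array(p["t"])
def unproj(p,mask):
    f,cx,cy,R,t=cam(p); v,u=np.nonzero(mask); z=p["range_z"][v,u]; k=z>0; u,v,z=u[k],v[k],z[k]
    return (np.c_[(u-cx)/f*z,(v-cy)/f*z,z]-t)@R
def at_z(p,pt,h):
    f,cx,cy,R,t=cam(p); d=R.T@np.array([(pt[0]*640-cx)/f,(pt[1]*400-cy)/f,1]); c=-R.T@t
    return c+d*(h-c[2])/d[2]
def save(p,n): cv2.imwrite(f"pics/{n}.png",np.ascontiguousarray(p["pixels"][:,:,::-1]))
def st():
    o=robot.get_obs(); R=Ro.from_quat(o["ee_rot"]).as_matrix()
    print("t%.2f"%o["time"],"tcp",np.round(o["eef_pos"],4),"X",np.round(R[:,0],3),"Y",np.round(R[:,1],3),"Z",np.round(R[:,2],3),"F",np.round(o["ft_force"],1),"T",np.round(o["wrist_torque"],2),"w%.4f g%.1f"%(o["gripper_width"],o["gripper_force"]),"q6 %.2f"%o["qpos"][5]); return o,R
BARS=["bar_140","bar_160","bar_180","bar_200"]
def barfit(p,name,zlo=None,top=None):
    r=robot.silhouettes(p,name)
    if not r: print(name,"none"); return
    s=r[0]; P=unproj(p,cv2.erode(s["pixels"].astype(np.uint8),np.ones((3,3)))>0)
    if len(P)<30: print(name,"few",len(P),s["p"]); return
    zt=np.percentile(P[:,2],95) if top is None else top; T=P[P[:,2]>zt-0.006]
    (c,wh,a)=cv2.minAreaRect(T[:,:2].astype(np.float32)*1000)
    if wh[0]<wh[1]: wh=wh[::-1]; a+=90
    m=robot.mark_of(p,name); mk=at_z(p,m[0]["point"],zt-0.011)[:2] if m else None
    print(name,"p%.2f"%s["p"],"c",np.round(c,1),"wh",np.round(wh,1),"ang%.1f"%((a+90)%180-90),"z%.4f"%zt,"mark",None if mk is None else np.round(mk*1000,1))
E
python3 - <<'E'
from h import *
st()
for n in["scene","side","wrist"]:
    p=robot.snapshot(n); save(p,n+"0"); f,cx,cy,R,t=cam(p); print(n,"campos",np.round(-R.T@t,3),"fwd",np.round(R[2],2))
    if n!="wrist":
        for b in BARS: barfit(p,b)
        for b in["rail","logger","petri_0","key_round_top","key_long_top","key_square_top"]:
            m=robot.mark_of(p,b); print(b,[(round(x["p"],2),np.round(at_z(p,x["point"],.033 if "key" in b else 0)[:2],4)) for x in m[:2]])
E
```

```text
t0.00 tcp [0.2444 0.5197 0.2303] X [-0.905  0.426  0.   ] Y [ 0.426  0.905 -0.002] Z [-0.001 -0.002 -1.   ] F [-0.2 -0.4  0.2] T [-0.07  0.01 -0.04] w0.0858 g0.0 q6 1.46
scene campos [-0.075 -0.447  0.484] fwd [ 0.7   0.51 -0.5 ]
bar_140 p0.78 c [ 397.3 -314.2] wh [174.3  21.7] ang-77.0 z0.0230 mark [493.5 270. ]
bar_160 p0.78 c [ 397.3 -314.2] wh [174.3  21.7] ang-77.0 z0.0230 mark [493.5 270. ]
bar_180 p0.78 c [ 397.3 -314.2] wh [174.3  21.7] ang-77.0 z0.0230 mark [493.5 270. ]
bar_200 p0.78 c [ 397.3 -314.2] wh [174.3  21.7] ang-77.0 z0.0230 mark [493.5 270. ]
rail [(0.87, array([ 0.6008, -0.0132])), (0.62, array([ 0.4184, -0.3121]))]
logger [(0.82, array([0.4662, 0.0216]))]
petri_0 [(0.95, array([ 0.6657, -0.292 ]))]
key_round_top [(0.66, array([0.4565, 0.0041]))]
key_long_top [(0.57, array([ 0.4605, -0.0385]))]
key_square_top [(0.52, array([0.4586, 0.0726]))]
side campos [0.494 0.961 0.858] fwd [ 0.02 -0.77 -0.64]
bar_140 p0.92 c [388.4 277.5] wh [156.3  19.8] ang-81.1 z0.0260 mark [389.5 273. ]
bar_160 p0.92 c [388.4 277.5] wh [156.3  19.8] ang-81.1 z0.0260 mark [389.5 273. ]
bar_180 p0.92 c [388.4 277.5] wh [156.3  19.8] ang-81.1 z0.0260 mark [389.5 273. ]
bar_200 p0.92 c [388.4 277.5] wh [156.3  19.8] ang-81.1 z0.0260 mark [389.5 273. ]
rail [(0.79, array([ 0.6154, -0.0112]))]
logger [(0.84, array([0.4559, 0.0183]))]
petri_0 [(0.82, array([ 0.6579, -0.3112]))]
key_round_top [(0.41, array([0.4567, 0.0059])), (0.33, array([ 0.3947, -0.2666]))]
key_long_top [(0.63, array([ 0.4494, -0.0209]))]
key_square_top [(0.55, array([0.3893, 0.2971])), (0.5, array([0.4679, 0.0716]))]
wrist campos [0.176 0.553 0.375] fwd [ 0.27 -0.13 -0.95]
```

```bash
cat >> h.py <<'E'
def allbars(p,rail=False):
    for s in robot.silhouettes(p,"bar_140"):
        if s["p"]<.3: continue
        P=unproj(p,cv2.erode(s["pixels"].astype(np.uint8),np.ones((3,3)))>0)
        if len(P)<30: print("few",s["p"],s["point"]); continue
        zt=np.percentile(P[:,2],95); T=P[P[:,2]>zt-0.007]
        c,wh,a=cv2.minAreaRect(T[:,:2].astype(np.float32)*1000)
        if wh[0]<wh[1]: wh=wh[::-1]; a+=90
        print("bar p%.2f"%s["p"],"px",np.round(np.array(s["point"])*[640,400]),"c",np.round(c,1),"wh",np.round(wh,1),"ang%.1f"%((a+90)%180-90),"z%.4f"%zt)
E
python3 - <<'E'
from h import *
for n in["scene","side"]:
    p=robot.snapshot(n); print(n); allbars(p)
    for k in["key_round_top","key_long_top","key_square_top","logger","rail"]:
        for s in robot.silhouettes(p,k):
            if s["p"]<.4: continue
            P=unproj(p,s["pixels"]); 
            if len(P)<20: continue
            T=P[P[:,2]>np.percentile(P[:,2],95)-.006]; c,wh,a=cv2.minAreaRect(T[:,:2].astype(np.float32)*1000); print(k,round(s["p"],2),np.round(c,1),np.round(wh,1),round(a,1),"z",np.round(np.percentile(P[:,2],[5,50,95]),3),"mean",np.round(T.mean(0),4))
E
```

```text
scene
bar p0.80 px [193. 201.] c [385.8 268.5] wh [154.8  22.2] ang-82.0 z0.0229
bar p0.65 px [226. 179.] c [493.6 275.7] wh [134.4  21.9] ang-78.4 z0.0229
bar p0.56 px [431. 302.] c [ 397.8 -314.5] wh [176.   22.3] ang-77.0 z0.0230
key_round_top 0.4 [455.4  16.9] [23.9 23.4] 40.1 z [0.027 0.032 0.034] mean [0.4533 0.0154 0.0322]
key_long_top 0.47 [449.5 -36. ] [20.2 53.5] 83.0 z [0.024 0.032 0.034] mean [ 0.4475 -0.0373  0.0322]
key_square_top 0.5 [462.6  73. ] [27.1 26.9] 88.1 z [0.025 0.032 0.034] mean [0.4608 0.0714 0.032 ]
logger 0.81 [451.3  19.7] [134.5  53.3] 87.8 z [0.005 0.024 0.033] mean [0.4527 0.0056 0.032 ]
rail 0.79 [603.4 -10.8] [ 30.7 397.7] 4.5 z [0.005 0.018 0.045] mean [ 0.6031 -0.0302  0.0441]
side
bar p0.83 px [324. 295.] c [496.3 283.4] wh [138.9  20.6] ang-76.9 z0.0261
bar p0.63 px [350. 152.] c [ 400.7 -308.2] wh [180.   18.6] ang-77.6 z0.0269
bar p0.61 px [370. 293.] c [389.  277.7] wh [155.6  18.6] ang-81.5 z0.0261
bar p0.50 px [281. 220.] c [601.9  -5.8] wh [401.   29.3] ang-85.9 z0.0492
key_round_top 0.6 [457.9  20.1] [32.  27.2] 88.2 z [0.028 0.034 0.037] mean [0.4574 0.0206 0.0345]
key_long_top 0.61 [495.8 281.9] [ 22.2 141.5] 13.2 z [0.007 0.023 0.026] mean [0.4951 0.2862 0.0238]
key_long_top 0.57 [451.1 -33.4] [24. 51.] 81.4 z [0.029 0.035 0.039] mean [ 0.4522 -0.0332  0.036 ]
key_square_top 0.66 [458.4  19.9] [29.4 27.3] 43.5 z [0.026 0.034 0.037] mean [0.458  0.0208 0.0346]
key_square_top 0.6 [457.9  24.8] [160.5  73.3] 79.6 z [0.01  0.027 0.036] mean [0.4574 0.0169 0.0342]
logger 0.74 [453.   22.5] [152.2  71.3] 83.7 z [0.014 0.027 0.036] mean [0.4569 0.0163 0.0343]
rail 0.65 [603.4  -6.1] [ 29.3 401.9] 4.6 z [0.007 0.011 0.049] mean [0.6029 0.0198 0.0474]
```

View pics/side0.png

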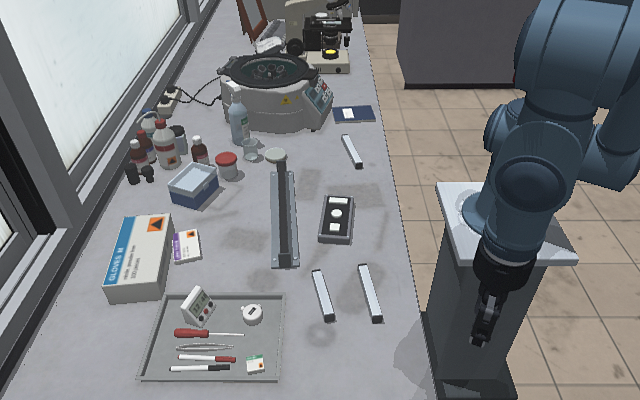

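View pics/scene0.png

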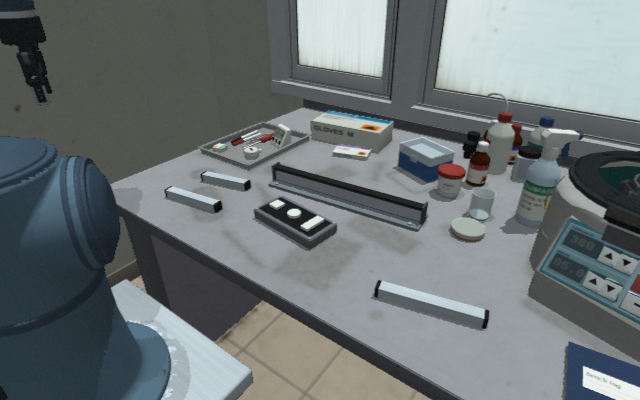

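```bash
cat >> h.py <<'E'
def plan(x,y,z=None,yaw=None):
    "shift in present tool axes to reach x,y,z; and tool-z turn (deg) to bring tool Y to world yaw"
    o,R=st(); d=np.array([x,y,o["eef_pos"][2] if z is None else z])-o["eef_pos"]; print("shift mm",np.round(R.T@d*1000,1))
    if yaw is not None:
        c=np.degrees(np.arctan2(R[1,1],R[0,1])); print("turn z",round(-((yaw-c+180)%360-180),2),"tilt",np.round(np.degrees(R[:2,2]),2))
E
J="python3 -m jog"
$J '{"offset":[[0,0,0],[0,0,0],[0,0,0],[0,0,0]],"rot":[[0,0,6.9],[0,0,6.9],[0,0,6.9],[0,0,6.9]]}' 0 20
$J '{"offset":[[0,0,0],[0,0,0],[0,0,0],[0,0,0]],"rot":[[0,0,6.9],[0,0,6.9],[0,0,6.9],[0,0,6.9]]}'
for i in 1 2; do $J '{"offset":[[-0.0378,0.009,0],[-0.0378,0.009,0],[-0.0378,0.009,0],[-0.0378,0.009,0],[-0.0378,0.009,0]],"rot":[[0,0,0],[0,0,0],[0,0,0],[0,0,0],[0,0,0]]}'; done
$J '{"offset":[[-0.0378,0.009,0],[-0.0378,0.009,0],[-0.0378,0.009,0],[-0.0378,0.009,0],[0,0,0]],"rot":[[0,0,0],[0,0,0],[0,0,0],[0,0,0],[0,0,0]]}'
$J '{"offset":[[0,0,0.025],[0,0,0.025],[0,0,0.025],[0,0,0.025],[0,0,0.0]],"rot":[[0,0,0],[0,0,0],[0,0,0],[0,0,0],[0,0,0]]}'
python3 - <<'E'
from h import *
p=robot.snapshot("wrist"); save(p,"w1"); plan(.457,.019,.06)
for k in["key_round_top","key_long_top","key_square_top"]:
    print(k,[(round(x["p"],2),np.round(at_z(p,x["point"],.033),4)) for x in robot.mark_of(p,k)[:2]])
    for s in robot.silhouettes(p,k)[:1]: P=unproj(p,s["pixels"]); print(len(P),np.round(np.median(P,0),4))
E
```

```text
time: 2.58
eef_pos: [0.2448, 0.5203, 0.2313]
ee_rot: [0.447, 0.894, 0.0, -0.0]
ft_force: [0.4, -0.5, 0.1]
gripper_width: 0.0389
gripper_force: 0.0
time: 2.92
eef_pos: [0.2448, 0.5203, 0.2313]
ee_rot: [0.648, 0.762, 0.0, -0.0]
ft_force: [0.7, 0.3, -0.9]
gripper_width: -0.0001
gripper_force: 0.0
time: 3.33
eef_pos: [0.321, 0.3399, 0.2314]
ee_rot: [0.645, 0.764, 0.0, 0.0]
ft_force: [0.8, 0.0, 0.2]
gripper_width: -0.0002
gripper_force: 0.0
time: 3.75
eef_pos: [0.397, 0.1609, 0.2316]
ee_rot: [0.645, 0.764, 0.0, 0.0]
ft_force: [0.5, 0.2, -0.5]
gripper_width: 0.0005
gripper_force: 0.0
time: 4.17
eef_pos: [0.4602, 0.0138, 0.2315]
ee_rot: [0.648, 0.761, -0.0, 0.002]
ft_force: [0.4, -0.4, 0.1]
gripper_width: -0.0004
gripper_force: 0.0
time: 4.58
eef_pos: [0.4534, 0.0202, 0.1271]
ee_rot: [0.645, 0.764, -0.002, -0.003]
ft_force: [-0.7, 0.2, 0.3]
gripper_width: 0.0001
gripper_force: 0.0
t4.63 tcp [0.4546 0.0201 0.1294] X [-0.167  0.986  0.002] Y [ 0.986  0.167 -0.006] Z [-0.006  0.001 -1.   ] F [-0.6  0.2  0.7] T [-0.06 -0.03 -0.02] w0.0001 g0.0 q6 1.31
shift mm [-1.6  2.6 69.4]
key_round_top [(0.57, array([0.4592, 0.0193, 0.033 ]))]
399 [ 0.4342 -0.0285  0.0337]
key_long_top []
449 [ 0.4341 -0.0283  0.0337]
key_square_top [(0.63, array([0.4659, 0.0723, 0.033 ]))]
1272 [0.4645 0.0742 0.0337]
```

View pics/w1.png

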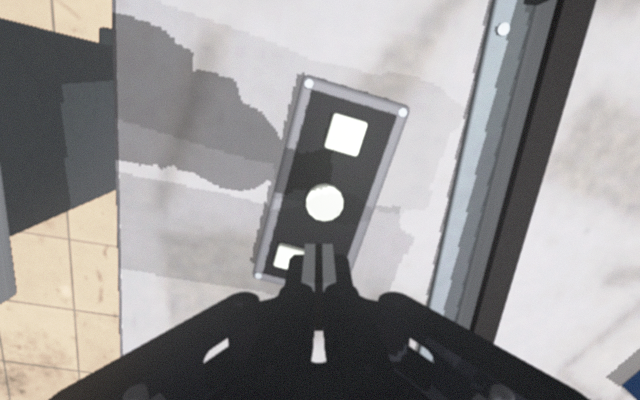

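```bash
J="python3 -m jog"
$J '{"offset":[[-0.001,0.003,0.028],[0,0,0.028],[0,0,0.028],[0,0,0],[0,0,0]],"rot":[[0,0,0],[0,0,0],[0,0,0],[0,0,0],[0,0,0]]}'
$J '{"offset":[[0,0,0.008],[0,0,0.006],[0,0,0.005],[0,0,0],[0,0,0]],"rot":[[0,0,0],[0,0,0],[0,0,0],[0,0,0],[0,0,0]]}'
$J '{"offset":[[0,0,0],[0,0,0],[0,0,0]],"rot":[[0,0,0],[0,0,0],[0,0,0]]}'
```

```text
time: 5.35
eef_pos: [0.4594, 0.0192, 0.0472]
ee_rot: [0.645, 0.764, -0.001, -0.001]
ft_force: [0.3, 0.2, 0.0]
gripper_width: -0.0001
gripper_force: 0.0
time: 5.77
eef_pos: [0.4621, 0.0189, 0.0292]
ee_rot: [0.645, 0.764, 0.001, 0.001]
ft_force: [1.9, 0.4, 3.5]
gripper_width: -0.0002
gripper_force: 1.7
time: 6.02
eef_pos: [0.4618, 0.0189, 0.029]
ee_rot: [0.645, 0.764, 0.001, 0.001]
ft_force: [2.6, -0.2, 3.7]
gripper_width: 0.0001
gripper_force: 1.8
```

```bash
J="python3 -m jog"
$J '{"offset":[[0,-0.002,0.002],[0,0,0.002],[0,0,0],[0,0,0],[0,0,0]],"rot":[[0,0,0],[0,0,0],[0,0,0],[0,0,0],[0,0,0]]}'
$J '{"offset":[[0,0,0.001],[0,0,0],[0,0,0],[0,0,0]],"rot":[[0,0,0],[0,0,0],[0,0,0],[0,0,0]]}'
python3 - <<'E'
from h import *
p=robot.snapshot("scene"); save(p,"s1"); 
s=robot.silhouettes(p,"key_round_top"); P=unproj(p,s[0]["pixels"]); print(np.percentile(P[:,2],[5,50,95]),np.mean(P,0))
E
```

```text
time: 6.43
eef_pos: [0.4603, 0.0187, 0.0267]
ee_rot: [0.645, 0.764, 0.001, 0.002]
ft_force: [-2.1, 0.8, 24.8]
gripper_width: -0.0003
gripper_force: 12.1
time: 6.77
eef_pos: [0.4603, 0.0187, 0.0265]
ee_rot: [0.645, 0.764, 0.001, 0.002]
ft_force: [-4.4, 1.6, 32.5]
gripper_width: 0.0001
gripper_force: 16.5
[0.02659494 0.0273636  0.02822004] [0.44669108 0.01884391 0.02731787]
```

```bash
J="python3 -m jog"
$J '{"offset":[[0,0,-0.02],[0,0,-0.025],[0,0,-0.04],[0,0,-0.04],[0,0,0]],"rot":[[0,0,0],[0,0,0],[0,0,0],[0,0,0],[0,0,0]]}'
$J '{"offset":[[0.038,0.0156,0],[0.038,0.0156,0],[0.038,0.0156,0],[0.038,0.0156,0],[0.038,0.0156,0]],"rot":[[0,0,0],[0,0,0],[0,0,0],[0,0,0],[0,0,0]]}' 0.6
$J '{"offset":[[0,0,0],[0,0,0]],"rot":[[0,0,0],[0,0,0]]}'
python3 - <<'E'
from h import *
p=robot.snapshot("wrist"); save(p,"w2"); allbars(p); st()
E
```

```text
time: 7.28
eef_pos: [0.4609, 0.0185, 0.1541]
ee_rot: [0.645, 0.764, 0.002, 0.003]
ft_force: [1.1, 0.1, 0.2]
gripper_width: 0.0001
gripper_force: 0.0
time: 7.7
eef_pos: [0.5016, 0.2202, 0.1468]
ee_rot: [0.646, 0.764, -0.002, -0.001]
ft_force: [1.3, -0.7, 0.2]
gripper_width: 0.0513
gripper_force: 0.0
time: 7.87
eef_pos: [0.5019, 0.2203, 0.1466]
ee_rot: [0.644, 0.765, -0.002, -0.001]
ft_force: [-0.7, -0.4, -0.3]
gripper_width: 0.0512
gripper_force: 0.0
bar p0.76 px [325. 109.] c [496.8 281.4] wh [137.4  21.5] ang-76.4 z0.0240
bar p0.62 px [196.  93.] c [389.6 271.3] wh [153.   22.3] ang-81.3 z0.0238
t7.97 tcp [0.5019 0.2181 0.147 ] X [-0.167  0.986 -0.001] Y [ 0.986  0.167 -0.004] Z [-0.004 -0.002 -1.   ] F [-0.5 -1.1 -0.7] T [ 0.02  0.03 -0.02] w0.0512 g0.0 q6 1.70
```

View pics/w2.png

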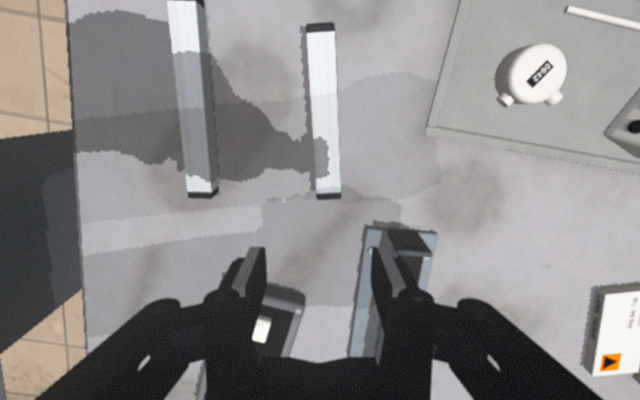

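```bash
J="python3 -m jog"
$J '{"offset":[[0.032,0.003,0.01],[0.031,0.0025,0.02],[0,0,0.036],[0,0,0.035],[0,0,0]],"rot":[[0,0,0],[0,0,0],[0,0,0],[0,0,-4],[0,0,0]]}'
python3 -c "
from h import *
plan(.4968,.2814,.004,13.6)"
```

```text
time: 8.38
eef_pos: [0.4926, 0.2781, 0.0407]
ee_rot: [0.619, 0.786, -0.006, -0.003]
ft_force: [-1.4, -1.1, -0.8]
gripper_width: 0.0515
gripper_force: 0.0
t8.38 tcp [0.4926 0.2781 0.0407] X [-0.235  0.972 -0.003] Y [ 0.972  0.235 -0.013] Z [-0.012 -0.006 -1.   ] F [-1.4 -1.1 -0.8] T [-0.03  0.18 -0.  ] w0.0515 g0.0 q6 1.74
shift mm [ 2.3  5.4 36.6]
turn z -0.03 tilt [-0.71 -0.33]
```

```bash
J="python3 -m jog"
$J '{"offset":[[0.002,0.003,0.014],[0,0,0.014],[0,0,0.007],[0,0,0],[0,0,0]],"rot":[[0,0,0],[0,0,0],[0,0,0],[0,0,0],[0,0,0]]}'
python3 -c "
from h import *
plan(.4968,.2814,.004,13.6)"
$J '{"offset":[[0,0,0],[0,0,0],[0,0,0],[0,0,0],[0,0,0]],"rot":[[0,0,0],[0,0,0],[0,0,0],[0,0,0],[0,0,0]]}' 0.05 120
$J '{"offset":[[0,0,0],[0,0,0],[0,0,0]],"rot":[[0,0,0],[0,0,0],[0,0,0]]}'
python3 -c "
from h import *
plan(.4968,.2814,.004,13.6)"
```

```text
time: 8.8
eef_pos: [0.5011, 0.2838, 0.0132]
ee_rot: [0.619, 0.785, -0.0, -0.0]
ft_force: [0.3, -0.1, -0.1]
gripper_width: 0.0514
gripper_force: 0.0
t8.80 tcp [0.5011 0.2838 0.0132] X [-0.233  0.972 -0.   ] Y [ 0.972  0.233 -0.   ] Z [-0. -0. -1.] F [ 0.3 -0.1 -0.1] T [-0.06  0.01  0.01] w0.0514 g0.0 q6 1.74
shift mm [-1.4 -4.8  9.2]
turn z -0.12 tilt [-0.01 -0.01]
time: 9.22
eef_pos: [0.5008, 0.2846, 0.0137]
ee_rot: [0.619, 0.786, -0.0, 0.0]
ft_force: [-3.9, -2.4, 8.6]
gripper_width: 0.0176
gripper_force: 117.7
time: 9.47
eef_pos: [0.5008, 0.2846, 0.0137]
ee_rot: [0.619, 0.786, -0.0, 0.0]
ft_force: [-3.8, -1.8, 7.3]
gripper_width: 0.0178
gripper_force: 117.7
t9.47 tcp [0.5008 0.2846 0.0137] X [-0.235  0.972 -0.   ] Y [0.972 0.235 0.   ] Z [ 0. -0. -1.] F [-3.8 -1.8  7.3] T [-0.38  0.8  -0.11] w0.0178 g117.7 q6 1.74
shift mm [-2.2 -4.6  9.7]
turn z -0.01 tilt [ 0.01 -0.01]
```

```bash
J="python3 -m jog"
$J '{"offset":[[0,0,0],[0,0,0],[-0.002,-0.004,0.0],[0,0,0.005],[0,0,0.004]],"rot":[[0,0,0],[0,0,0],[0,0,0],[0,0,0],[0,0,0]]}' 0.6 120
$J '{"offset":[[0,0,0],[0,0,0]],"rot":[[0,0,0],[0,0,0]]}'
$J '{"offset":[[0,0,0],[0,0,0],[0,0,0],[0,0,0],[0,0,0]],"rot":[[0,0,0],[0,0,0],[0,0,0],[0,0,0],[0,0,0]]}' 0.05 120
$J '{"offset":[[0,0,0],[0,0,0],[0,0,0]],"rot":[[0,0,0],[0,0,0],[0,0,0]]}'
python3 -c "
from h import *
plan(.4968,.2814,.004,13.6)"
```

```text
time: 9.88
eef_pos: [0.4977, 0.2818, 0.0031]
ee_rot: [0.618, 0.786, 0.0, 0.0]
ft_force: [-0.1, -0.5, -0.7]
gripper_width: 0.0514
gripper_force: 0.0
time: 10.05
eef_pos: [0.4972, 0.2817, 0.0027]
ee_rot: [0.618, 0.786, -0.0, -0.0]
ft_force: [0.3, -0.6, 0.3]
gripper_width: 0.0512
gripper_force: 0.0
time: 10.47
eef_pos: [0.4986, 0.2822, 0.0042]
ee_rot: [0.618, 0.786, 0.001, 0.001]
ft_force: [0.3, 0.2, 5.4]
gripper_width: 0.0193
gripper_force: 118.6
time: 10.72
eef_pos: [0.4986, 0.2822, 0.0042]
ee_rot: [0.618, 0.786, 0.001, 0.001]
ft_force: [-0.1, -1.0, 4.9]
gripper_width: 0.0194
gripper_force: 118.7
t10.72 tcp [0.4986 0.2822 0.0042] X [-0.235  0.972  0.   ] Y [0.972 0.235 0.002] Z [ 0.002  0.001 -1.   ] F [-0.1 -1.   4.9] T [-0.06 -0.03  0.02] w0.0194 g118.7 q6 1.74
shift mm [-0.4 -2.   0.2]
turn z -0.0 tilt [0.11 0.04]
```

```bash
J="python3 -m jog"
cat >> h.py <<'E'
def torq():
    o,R=st(); F=np.array(o["ft_force"]);T=np.array(o["wrist_torque"]); x=R[:,0]
    # weight W down at d*x : torque = d x cross (0,0,-W)
    W=-F[2]; n=np.cross(x,[0,0,-1]); print("W %.2f N  d along tool X %.1f mm (nominal W 7.35: %.1f)  dperp %.2f"%(W,1000*(T@n)/W,1000*(T@n)/7.35,T@x))
E
$J '{"offset":[[0,0,-0.01],[0,0,-0.015],[0,0,-0.015],[0,0,0],[0,0,0]],"rot":[[0,0,0],[0,0,0],[0,0,0],[0,0,0],[0,0,0]]}'
for i in 1 2 3; do $J '{"offset":[[0,0,0]],"rot":[[0,0,0]]}' >/dev/null; python3 -c "
from h import *
torq()"; done
python3 - <<'E'
from h import *
p=robot.snapshot("side"); save(p,"sd1"); allbars(p)
E
```

```text
time: 11.13
eef_pos: [0.4972, 0.2819, 0.043]
ee_rot: [0.618, 0.786, -0.0, -0.0]
ft_force: [0.3, 0.2, -7.8]
gripper_width: 0.0194
gripper_force: 118.6
t11.22 tcp [0.4962 0.2814 0.0419] X [-0.235  0.972 -0.   ] Y [ 0.972  0.235 -0.003] Z [-0.003 -0.001 -1.   ] F [-0.7  0.5 -7.8] T [0.15 0.06 0.01] w0.0192 g118.6 q6 1.74
W 7.79 N  d along tool X -20.8 mm (nominal W 7.35: -22.0)  dperp 0.03
t11.30 tcp [0.496  0.2813 0.0417] X [-0.235  0.972 -0.   ] Y [ 0.972  0.235 -0.003] Z [-0.003 -0.001 -1.   ] F [-0.6 -1.3 -7.3] T [0.13 0.08 0.02] w0.0189 g118.6 q6 1.74
W 7.26 N  d along tool X -20.0 mm (nominal W 7.35: -19.7)  dperp 0.05
t11.38 tcp [0.4964 0.2814 0.0419] X [-0.235  0.972 -0.   ] Y [ 0.972  0.235 -0.003] Z [-0.003 -0.001 -1.   ] F [ 1.3 -0.3 -6.7] T [ 0.17 -0.02 -0.05] w0.0194 g118.6 q6 1.74
W 6.66 N  d along tool X -24.5 mm (nominal W 7.35: -22.2)  dperp -0.06
bar p0.89 px [367. 292.] c [388.7 274.9] wh [160.9  20.7] ang-81.2 z0.0260
bar p0.67 px [326. 292.] c [492.6 302.8] wh [97.3 18.4] ang-76.9 z0.0641
bar p0.59 px [357. 155.] c [ 397.7 -295.1] wh [146.6  20.1] ang-76.3 z0.0268
```

```bash
J="python3 -m jog"
$J '{"offset":[[0,0,0.015],[0,0,0.015],[0,0,0.009],[0,0,0],[0,0,0]],"rot":[[0,0,0],[0,0,0],[0,0,0],[0,0,0],[0,0,0]]}'
$J '{"offset":[[0,0,0],[0,0,0],[-0.011,0,0.0],[-0.010,0,0.001],[0,0,0]],"rot":[[0,0,0],[0,0,0],[0,0,0],[0,0,0],[0,0,0]]}' 0.5
$J '{"offset":[[0,0,0],[0,0,0],[0,0,0],[0,0,0],[0,0,0]],"rot":[[0,0,0],[0,0,0],[0,0,0],[0,0,0],[0,0,0]]}' 0.05 120
$J '{"offset":[[0,0,-0.01],[0,0,-0.015],[0,0,-0.015],[0,0,0],[0,0,0]],"rot":[[0,0,0],[0,0,0],[0,0,0],[0,0,0],[0,0,0]]}'
for i in 1 2 3; do $J '{"offset":[[0,0,0]],"rot":[[0,0,0]]}' >/dev/null; python3 -c "
from h import *
torq()"; done
```

```text
time: 11.9
eef_pos: [0.4973, 0.2818, 0.004]
ee_rot: [0.618, 0.786, -0.0, -0.0]
ft_force: [0.3, 0.4, -7.2]
gripper_width: 0.019
gripper_force: 122.8
time: 12.32
eef_pos: [0.5037, 0.2596, 0.0039]
ee_rot: [0.619, 0.785, 0.0, 0.001]
ft_force: [-0.9, -0.3, -0.6]
gripper_width: 0.0428
gripper_force: 0.0
time: 12.73
eef_pos: [0.5029, 0.2612, 0.004]
ee_rot: [0.618, 0.786, -0.0, 0.001]
ft_force: [-0.1, -3.2, 6.1]
gripper_width: 0.0193
gripper_force: 118.5
time: 13.15
eef_pos: [0.5027, 0.2618, 0.0433]
ee_rot: [0.618, 0.786, 0.0, 0.0]
ft_force: [-0.1, 0.5, -7.7]
gripper_width: 0.0192
gripper_force: 121.3
t13.23 tcp [0.5015 0.2612 0.0421] X [-0.235  0.972 -0.   ] Y [ 0.972  0.235 -0.002] Z [-0.002 -0.001 -1.   ] F [-0.3  0.9 -7.1] T [-0.02  0.01 -0.01] w0.0197 g121.3 q6 1.70
W 7.11 N  d along tool X 3.1 mm (nominal W 7.35: 3.0)  dperp 0.01
t13.32 tcp [0.5011 0.261  0.0418] X [-0.235  0.972 -0.   ] Y [ 0.972  0.235 -0.003] Z [-0.003 -0.001 -1.   ] F [ 0.1  0.2 -7.7] T [-0.01  0.07  0.01] w0.0192 g121.3 q6 1.70
W 7.66 N  d along tool X -1.3 mm (nominal W 7.35: -1.4)  dperp 0.07
t13.40 tcp [0.5014 0.2611 0.042 ] X [-0.235  0.972 -0.   ] Y [ 0.972  0.235 -0.003] Z [-0.003 -0.001 -1.   ] F [-1.1  0.4 -7.1] T [-0.   -0.02 -0.07] w0.0191 g121.3 q6 1.70
W 7.11 N  d along tool X 1.2 mm (nominal W 7.35: 1.1)  dperp -0.02
```

```bash
J="python3 -m jog"
$J '{"offset":[[0,0,-0.03],[0,0,-0.03],[0,0,-0.03],[-0.0333,0.0109,0],[-0.0333,0.0109,0]],"rot":[[0,0,0],[0,0,0],[0,0,0],[0,0,0],[0,0,0]]}'
$J '{"offset":[[-0.0333,0.0109,0],[-0.0333,0.0109,0],[-0.0333,0.0109,0],[0,0,0],[0,0,0]],"rot":[[0,0,0],[0,0,0],[0,0,0],[0,0,-6.75],[0,0,-6.75]]}'
$J '{"offset":[[0,0,0],[0,0,0],[0,0,0],[0,0,0],[0,0,0]],"rot":[[0,0,-6.75],[0,0,-6.75],[0,0,-6.75],[0,0,-6.75],[0,0,-6.75]]}' 
$J '{"offset":[[0,0,0],[0,0,0],[0,0,0],[0,0,0],[0,0,0]],"rot":[[0,0,-6.75],[0,0,-6.75],[0,0,-6.75],[0,0,-6.75],[0,0,-6.75]]}' 
$J '{"offset":[[0,0,0],[0,0,0],[0,0,0]],"rot":[[0,0,0],[0,0,0],[0,0,0]]}'
cat >> h.py <<'E'
def rail(p):
    P=unproj(p,np.ones((400,640),bool)); k=(P[:,2]>.0385)&(P[:,2]<.0485)&(abs(P[:,0]-.603+.078*(P[:,1]+.008))<.022)&(abs(P[:,1])<.18); Q=P[k]
    for i in range(3):
        A=np.c_[Q[:,1],np.ones(len(Q))]; s=np.linalg.lstsq(A,Q[:,0],rcond=None)[0]; Q=Q[abs(Q[:,0]-A@s)<.012]
    b=np.arange(-.18,.18,.04); r=Q[:,0]-np.c_[Q[:,1],np.ones(len(Q))]@s
    print("rail n",len(Q),"x=%.4f*y+%.4f"%tuple(s),"ang %.2f"%np.degrees(-np.arctan(s[0])),"spread",np.round(np.percentile(r,[1,99])*1000,1),"z %.4f"%np.median(Q[:,2]))
    for a in b:
        m=(Q[:,1]>a)&(Q[:,1]<a+.04)
        if m.sum()>30: print("  y%.2f mid x %.4f w %.1f"%(a+.02,np.percentile(Q[m,0],[2,98]).mean()-0,np.ptp(np.percentile(Q[m,0],[2,98]))*1000))
E
python3 - <<'E'
from h import *
p=robot.snapshot("wrist"); save(p,"w3"); rail(p); plan(.5936,.1116,.1,94.5); 
p=robot.snapshot("scene"); save(p,"s3"); rail(p); torq()
E
```

```text
time: 13.82
eef_pos: [0.5409, 0.2031, 0.1356]
ee_rot: [0.617, 0.787, 0.002, 0.001]
ft_force: [1.8, -0.2, -7.8]
gripper_width: 0.0189
gripper_force: 121.6
time: 14.23
eef_pos: [0.5956, 0.1101, 0.1323]
ee_rot: [0.521, 0.854, -0.0, -0.0]
ft_force: [-0.3, 0.6, -7.6]
gripper_width: 0.0195
gripper_force: 121.5
time: 14.65
eef_pos: [0.594, 0.1124, 0.1321]
ee_rot: [0.249, 0.969, -0.0, -0.001]
ft_force: [-0.7, 0.6, -6.8]
gripper_width: 0.0193
gripper_force: 121.6
time: 15.07
eef_pos: [0.594, 0.1124, 0.1322]
ee_rot: [-0.043, 0.999, 0.0, -0.001]
ft_force: [-0.0, -0.0, -7.5]
gripper_width: 0.0195
gripper_force: 121.6
time: 15.32
eef_pos: [0.5943, 0.1124, 0.1328]
ee_rot: [-0.039, 0.999, 0.0, -0.0]
ft_force: [-0.4, -0.5, -7.5]
gripper_width: 0.0195
gripper_force: 121.6
rail n 9607 x=-0.0881*y+0.6044 ang 5.03 spread [-9.1 10.8] z 0.0460
  y-0.12 mid x 0.6149 w 20.3
  y-0.08 mid x 0.6119 w 21.1
  y-0.04 mid x 0.6082 w 20.7
  y0.00 mid x 0.6049 w 21.1
  y0.04 mid x 0.6012 w 20.6
  y0.08 mid x 0.5983 w 20.6
  y0.12 mid x 0.5931 w 19.5
  y0.16 mid x 0.5909 w 21.1
t15.37 tcp [0.5945 0.1124 0.1329] X [-0.997 -0.078  0.001] Y [-0.078  0.997  0.   ] Z [-0.001  0.    -1.   ] F [ 0.4 -1.  -7.2] T [-0.02 -0.05  0.02] w0.0192 g121.6 q6 0.00
shift mm [ 0.9 -0.7 32.9]
turn z -0.01 tilt [-0.04  0.  ]
rail n 856 x=-0.0879*y+0.6002 ang 5.02 spread [-7.8 11.7] z 0.0445
  y-0.16 mid x 0.6159 w 19.3
  y-0.12 mid x 0.6123 w 19.9
  y-0.08 mid x 0.6089 w 18.5
  y-0.04 mid x 0.6057 w 20.1
  y0.00 mid x 0.6024 w 20.0
  y0.04 mid x 0.5987 w 21.3
  y0.08 mid x 0.5945 w 19.1
  y0.12 mid x 0.5913 w 18.3
  y0.16 mid x 0.5877 w 19.5
t15.42 tcp [0.5945 0.1124 0.133 ] X [-0.997 -0.079  0.   ] Y [-0.079  0.997  0.   ] Z [-0.  0. -1.] F [-0.5 -0.3 -7.3] T [0.   0.01 0.05] w0.0191 g121.6 q6 0.00
W 7.30 N  d along tool X -1.4 mm (nominal W 7.35: -1.4)  dperp -0.01
```

View pics/w3.png

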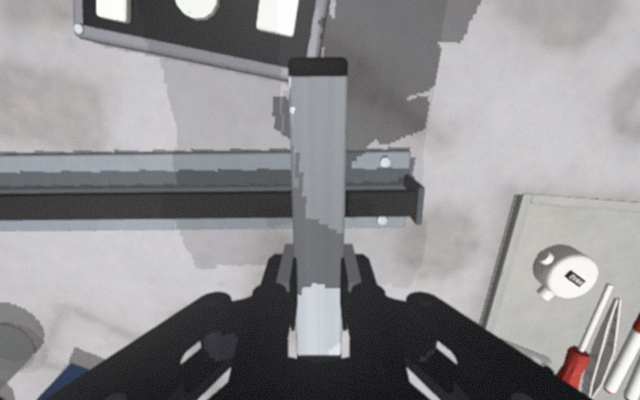

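```bash
J="python3 -m jog"
$J '{"offset":[[0.002,0,0.02],[0,0,0.028],[0,0,0.02],[0,0,0.01],[0,0,0]],"rot":[[0,0,0],[0,0,0],[0,0,0],[0,0,-0.5],[0,0,0]]}'
$J '{"offset":[[0,0,0.002],[0,0,0.001],[0,0,0]],"rot":[[0,0,0],[0,0,0],[0,0,0]]}'
$J '{"offset":[[0,0,0.001],[0,0,0]],"rot":[[0,0,0],[0,0,0]]}'
$J '{"offset":[[0,0,0.001],[0,0,0]],"rot":[[0,0,0],[0,0,0]]}'
```

```text
time: 15.83
eef_pos: [0.59, 0.1121, 0.0524]
ee_rot: [-0.044, 0.999, -0.0, -0.003]
ft_force: [-1.5, 1.1, -7.6]
gripper_width: 0.0191
gripper_force: 121.5
time: 16.08
eef_pos: [0.5942, 0.1124, 0.0538]
ee_rot: [-0.044, 0.999, 0.0, 0.002]
ft_force: [0.2, 0.5, -6.8]
gripper_width: 0.019
gripper_force: 121.5
time: 16.25
eef_pos: [0.5935, 0.1124, 0.0522]
ee_rot: [-0.044, 0.999, 0.0, 0.001]
ft_force: [-0.7, -0.5, -6.9]
gripper_width: 0.0194
gripper_force: 121.5
time: 16.42
eef_pos: [0.5928, 0.1123, 0.0505]
ee_rot: [-0.044, 0.999, 0.0, 0.0]
ft_force: [0.5, 0.3, -7.4]
gripper_width: 0.0191
gripper_force: 121.5
```

```bash
J="python3 -m jog"
$J '{"offset":[[0,0,0.001],[0,0,0]],"rot":[[0,0,0],[0,0,0]]}'
$J '{"offset":[[0,0,0.001],[0,0,0],[0,0,0]],"rot":[[0,0,0],[0,0,0],[0,0,0]]}'
$J '{"offset":[[0,0,0.001],[0,0,0],[0,0,0]],"rot":[[0,0,0],[0,0,0],[0,0,0]]}'
python3 -c "
from h import *
torq()"
```

```text
time: 16.58
eef_pos: [0.5926, 0.1123, 0.0492]
ee_rot: [-0.044, 0.999, 0.0, -0.0]
ft_force: [-0.1, -0.6, -7.2]
gripper_width: 0.0188
gripper_force: 121.5
time: 16.83
eef_pos: [0.5928, 0.1123, 0.049]
ee_rot: [-0.045, 0.999, 0.0, 0.0]
ft_force: [-3.3, -0.9, 1.4]
gripper_width: 0.0187
gripper_force: 122.7
time: 17.08
eef_pos: [0.5928, 0.1123, 0.049]
ee_rot: [-0.045, 0.999, -0.0, 0.0]
ft_force: [-5.7, 0.4, 7.9]
gripper_width: 0.0193
gripper_force: 123.9
t17.08 tcp [0.5928 0.1123 0.049 ] X [-0.996 -0.089 -0.001] Y [-0.089  0.996 -0.   ] Z [ 0.001 -0.    -1.   ] F [-5.7  0.4  7.9] T [-0.14  1.23  0.01] w0.0193 g123.9 q6 -0.01
W -7.87 N  d along tool X 157.8 mm (nominal W 7.35: -168.9)  dperp 0.03
```

```bash
J="python3 -m jog"
$J '{"offset":[[0,0,-0.001],[0,0,0]],"rot":[[0,0,0],[0,0,0]]}' - 20
$J '{"offset":[[0,0,0],[0,0,0],[0,0,0],[0,0,0]],"rot":[[0,0,0],[0,0,0],[0,0,0],[0,0,0]]}' 0.45 20
$J '{"offset":[[0,0,-0.01],[0,0,-0.03],[0,0,-0.03],[0,0,-0.03],[0,0,0]],"rot":[[0,0,0],[0,0,0],[0,0,0],[0,0,0],[0,0,0]]}'
python3 - <<'E'
from h import *
for n in["wrist","side","scene"]:
    p=robot.snapshot(n); save(p,n[:2]+"4"); print(n); allbars(p)
st()
E
```

```text
time: 17.25
eef_pos: [0.593, 0.1124, 0.049]
ee_rot: [-0.045, 0.999, 0.0, 0.0]
ft_force: [-3.6, -0.2, 3.7]
gripper_width: 0.0191
gripper_force: 122.8
time: 17.58
eef_pos: [0.5936, 0.1124, 0.0486]
ee_rot: [-0.044, 0.999, 0.0, 0.001]
ft_force: [1.7, -1.6, 0.5]
gripper_width: 0.0385
gripper_force: 0.0
time: 18.0
eef_pos: [0.5971, 0.1127, 0.156]
ee_rot: [-0.045, 0.999, 0.0, 0.006]
ft_force: [2.0, -0.5, 1.0]
gripper_width: 0.0386
gripper_force: 0.0
wrist
bar p0.85 px [319. 159.] c [571.7 109.7] wh [136.5  20.4] ang5.1 z0.0689
side
bar p0.92 px [289. 228.] c [571.3 110.7] wh [131.2  26.3] ang4.8 z0.0710
bar p0.77 px [371. 295.] c [388.8 275. ] wh [158.9  20.8] ang-81.1 z0.0264
scene
bar p0.77 px [293. 171.] c [567.  105.1] wh [133.   19.1] ang4.9 z0.0676
bar p0.60 px [193. 198.] c [385.7 270.5] wh [156.7  22.4] ang-81.2 z0.0229
bar p0.58 px [431. 304.] c [ 397.7 -314.7] wh [175.4  22.1] ang-77.0 z0.0230
t18.30 tcp [0.5915 0.1122 0.1469] X [-0.996 -0.089  0.003] Y [-0.089  0.996  0.   ] Z [-0.003 -0.    -1.   ] F [ 0.1 -0.2 -0.7] T [-0.05 -0.01 -0.02] w0.0383 g0.0 q6 -0.01
```

View pics/sc4.png

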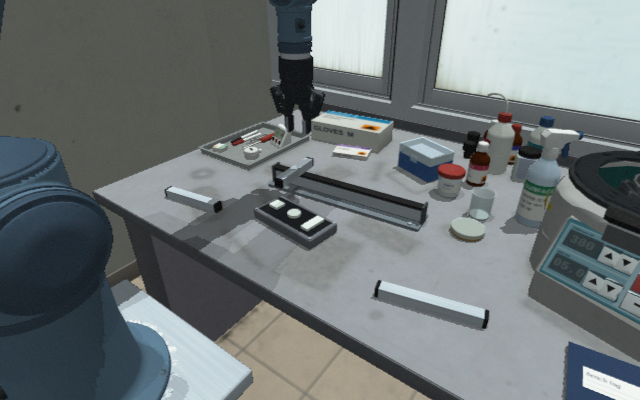

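```bash
J="python3 -m jog"
$J '{"offset":[[0.031,0.0197,0],[0.031,0.0197,0],[0.031,0.0197,0],[0.031,0.0197,0],[0.031,0.0197,0]],"rot":[[0,0,0],[0,0,0],[0,0,0],[0,0,0],[0,0,0]]}' 0.6
$J '{"offset":[[0.031,0.0197,0],[0,0,0],[0,0,0],[0,0,0],[0,0,0]],"rot":[[0,0,0],[0,0,7.15],[0,0,7.15],[0,0,7.15],[0,0,7.15]]}'
$J '{"offset":[[0,0,0],[0,0,0],[0,0,0],[0,0,0],[0,0,0]],"rot":[[0,0,7.15],[0,0,7.15],[0,0,7.15],[0,0,7.15],[0,0,7.15]]}'
$J '{"offset":[[0,0,0],[0,0,0],[0,0,0],[0,0,0],[0,0,0]],"rot":[[0,0,7.15],[0,0,7.15],[0,0,7.15],[0,0,0],[0,0,0]]}'
python3 - <<'E'
from h import *
p=robot.snapshot("wrist"); save(p,"w5"); allbars(p); plan(.3875,.2725,.1,8.8)
E
```

```text
time: 18.72
eef_pos: [0.427, 0.1968, 0.147]
ee_rot: [-0.044, 0.999, -0.0, -0.001]
ft_force: [-0.3, 1.4, -0.2]
gripper_width: 0.0516
gripper_force: 0.0
time: 19.13
eef_pos: [0.3956, 0.2133, 0.1472]
ee_rot: [0.206, 0.978, -0.001, -0.001]
ft_force: [0.2, -0.8, -0.2]
gripper_width: 0.0513
gripper_force: 0.0
time: 19.55
eef_pos: [0.3959, 0.2131, 0.1471]
ee_rot: [0.497, 0.868, -0.001, -0.001]
ft_force: [-0.6, -0.5, 0.3]
gripper_width: 0.0513
gripper_force: 0.0
time: 19.97
eef_pos: [0.3962, 0.2132, 0.1474]
ee_rot: [0.646, 0.763, -0.001, -0.001]
ft_force: [0.0, 0.3, 0.9]
gripper_width: 0.0513
gripper_force: 0.0
bar p0.94 px [322. 103.] c [388.8 273.8] wh [156.9  21. ] ang-81.1 z0.0240
bar p0.72 px [555. 344.] c [602.9 114.1] wh [75.1 21.4] ang6.4 z0.0691
t20.07 tcp [0.3965 0.2133 0.1478] X [-0.164  0.986 -0.   ] Y [ 0.986  0.164 -0.001] Z [-0.001 -0.    -1.   ] F [ 0.4  0.5 -0.3] T [ 0.03 -0.06 -0.01] w0.0510 g0.0 q6 1.76
shift mm [59.8  0.9 47.8]
turn z 0.64 tilt [-0.06 -0.02]
```

```bash
J="python3 -m jog"
$J '{"offset":[[0.03,0.001,0.01],[0.031,0.001,0.02],[0,0,0.036],[0,0,0.036],[0,0,0.02]],"rot":[[0,0,0.6],[0,0,0],[0,0,0],[0,0,0],[0,0,0]]}'
$J '{"offset":[[0,0,0.014],[0,0,0.007],[0,0,0],[0,0,0]],"rot":[[0,0,0],[0,0,0],[0,0,0],[0,0,0]]}'
python3 -c "
from h import *
plan(.3888,.2738,.004,8.9)"
```

```text
time: 20.48
eef_pos: [0.3873, 0.2737, 0.0231]
ee_rot: [0.65, 0.76, -0.002, -0.001]
ft_force: [-1.2, 0.1, -0.8]
gripper_width: 0.0512
gripper_force: 0.0
time: 20.82
eef_pos: [0.3895, 0.2741, 0.0056]
ee_rot: [0.651, 0.759, 0.0, -0.0]
ft_force: [-0.3, -0.4, -0.3]
gripper_width: 0.0515
gripper_force: 0.0
t20.82 tcp [0.3895 0.2741 0.0056] X [-0.152  0.988  0.   ] Y [0.988 0.152 0.   ] Z [-0.  0. -1.] F [-0.3 -0.4 -0.3] T [-0.04 -0.01  0.03] w0.0515 g0.0 q6 1.90
shift mm [-0.2 -0.8  1.6]
turn z -0.16 tilt [-0.  0.]
```

```bash
J="python3 -m jog"
$J '{"offset":[[0,0,0.002],[0,0,0],[0,0,0],[0,0,0],[0,0,0]],"rot":[[0,0,0],[0,0,0],[0,0,0],[0,0,0],[0,0,0]]}' 0.05 120
$J '{"offset":[[0,0,0],[0,0,0],[0,0,-0.01],[0,0,-0.015],[0,0,-0.015]],"rot":[[0,0,0],[0,0,0],[0,0,0],[0,0,0],[0,0,0]]}'
$J '{"offset":[[0,0,0],[0,0,0],[0,0,0]],"rot":[[0,0,0],[0,0,0],[0,0,0]]}'
for i in 1 2 3; do $J '{"offset":[[0,0,0]],"rot":[[0,0,0]]}' >/dev/null; python3 -c "
from h import *
torq()"; done
```

```text
time: 21.23
eef_pos: [0.3899, 0.2744, 0.0046]
ee_rot: [0.651, 0.759, 0.001, 0.0]
ft_force: [-1.9, -0.9, 5.3]
gripper_width: 0.0191
gripper_force: 118.0
time: 21.65
eef_pos: [0.3876, 0.2733, 0.0429]
ee_rot: [0.651, 0.759, -0.001, -0.001]
ft_force: [0.1, 0.3, -6.5]
gripper_width: 0.0192
gripper_force: 118.2
time: 21.9
eef_pos: [0.3886, 0.2737, 0.0425]
ee_rot: [0.651, 0.759, -0.001, -0.0]
ft_force: [-0.3, 0.4, -7.9]
gripper_width: 0.0194
gripper_force: 118.5
t21.98 tcp [0.3882 0.2735 0.0421] X [-0.151  0.988 -0.001] Y [ 0.988  0.151 -0.002] Z [-0.002 -0.001 -1.   ] F [ 0.9  0.2 -7. ] T [ 0.31  0.1  -0.02] w0.0194 g118.5 q6 1.90
W 6.98 N  d along tool X -45.6 mm (nominal W 7.35: -43.3)  dperp 0.06
t22.07 tcp [0.3883 0.2735 0.0422] X [-0.151  0.988 -0.001] Y [ 0.988  0.151 -0.002] Z [-0.002 -0.001 -1.   ] F [-0.3  0.4 -6.6] T [0.29 0.02 0.01] w0.0188 g118.5 q6 1.90
W 6.64 N  d along tool X -43.4 mm (nominal W 7.35: -39.2)  dperp -0.02
t22.15 tcp [0.3887 0.2737 0.0425] X [-0.151  0.988 -0.   ] Y [ 0.988  0.151 -0.002] Z [-0.002 -0.001 -1.   ] F [-0.  -0.4 -7.3] T [ 0.29 -0.02  0.02] w0.0194 g118.5 q6 1.90
W 7.33 N  d along tool X -39.0 mm (nominal W 7.35: -38.9)  dperp -0.06
```

```bash
J="python3 -m jog"
$J '{"offset":[[0,0,0.015],[0,0,0.015],[0,0,0.009],[0,0,0],[0,0,0]],"rot":[[0,0,0],[0,0,0],[0,0,0],[0,0,0],[0,0,0]]}'
$J '{"offset":[[0,0,0],[0,0,0],[-0.02,0,0.0],[-0.019,0,0.001],[0,0,0]],"rot":[[0,0,0],[0,0,0],[0,0,0],[0,0,0],[0,0,0]]}' 0.5
$J '{"offset":[[0,0,0],[0,0,0],[0,0,0],[0,0,0],[0,0,0]],"rot":[[0,0,0],[0,0,0],[0,0,0],[0,0,0],[0,0,0]]}' 0.05 120
$J '{"offset":[[0,0,-0.01],[0,0,-0.015],[0,0,-0.015],[0,0,0],[0,0,0]],"rot":[[0,0,0],[0,0,0],[0,0,0],[0,0,0],[0,0,0]]}'
for i in 1 2 3; do $J '{"offset":[[0,0,0]],"rot":[[0,0,0]]}' >/dev/null; python3 -c "
from h import *
torq()"; done
```

```text
time: 22.57
eef_pos: [0.3896, 0.2738, 0.0042]
ee_rot: [0.651, 0.759, -0.0, 0.0]
ft_force: [1.4, -0.7, -5.3]
gripper_width: 0.0193
gripper_force: 125.0
time: 22.98
eef_pos: [0.3961, 0.2338, 0.0038]
ee_rot: [0.652, 0.758, 0.0, 0.001]
ft_force: [0.2, -0.3, -0.9]
gripper_width: 0.043
gripper_force: 0.0
time: 23.4
eef_pos: [0.3961, 0.2361, 0.0043]
ee_rot: [0.651, 0.759, 0.001, 0.001]
ft_force: [-1.0, -2.2, 6.9]
gripper_width: 0.0193
gripper_force: 118.1
time: 23.82
eef_pos: [0.3955, 0.2363, 0.0432]
ee_rot: [0.651, 0.759, 0.001, 0.0]
ft_force: [-0.5, 0.9, -7.4]
gripper_width: 0.019
gripper_force: 119.1
t23.90 tcp [0.3943 0.2356 0.0422] X [-0.152  0.988 -0.   ] Y [ 0.988  0.152 -0.002] Z [-0.002 -0.    -1.   ] F [ 0.  -1.3 -7.9] T [-0.    0.04  0.01] w0.0192 g119.1 q6 1.82
W 7.88 N  d along tool X -0.6 mm (nominal W 7.35: -0.7)  dperp 0.04
t23.98 tcp [0.3939 0.2352 0.042 ] X [-0.152  0.988 -0.001] Y [ 0.988  0.152 -0.003] Z [-0.002 -0.001 -1.   ] F [ 0.6  0.9 -7.4] T [ 0.06 -0.05 -0.03] w0.0187 g119.1 q6 1.82
W 7.38 N  d along tool X -7.3 mm (nominal W 7.35: -7.4)  dperp -0.06
t24.07 tcp [0.3942 0.2352 0.0422] X [-0.152  0.988 -0.001] Y [ 0.988  0.152 -0.002] Z [-0.002 -0.001 -1.   ] F [-1.8 -0.  -7.2] T [-0.05 -0.    0.  ] w0.0193 g119.1 q6 1.82
W 7.20 N  d along tool X 7.2 mm (nominal W 7.35: 7.1)  dperp 0.00
```

```bash
J="python3 -m jog"
$J '{"offset":[[0,0,-0.032],[0,0,-0.032],[0,0,-0.032],[-0.0356,0.0147,0],[-0.0356,0.0147,0]],"rot":[[0,0,0],[0,0,0],[0,0,0],[0,0,0],[0,0,0]]}'
$J '{"offset":[[-0.0356,0.0147,0],[-0.0356,0.0147,0],[-0.0356,0.0147,0],[-0.0356,0.0147,0],[-0.0356,0.0147,0]],"rot":[[0,0,0],[0,0,0],[0,0,0],[0,0,0],[0,0,0]]}'
$J '{"offset":[[-0.0356,0.0147,0],[-0.0356,0.0147,0],[-0.0356,0.0147,0],[-0.0356,0.0147,0],[0,0,0]],"rot":[[0,0,0],[0,0,0],[0,0,0],[0,0,0],[0,0,-7.1]]}'
$J '{"offset":[[0,0,0],[0,0,0],[0,0,0],[0,0,0],[0,0,0]],"rot":[[0,0,-7.1],[0,0,-7.1],[0,0,-7.1],[0,0,-7.1],[0,0,-7.1]]}' 
$J '{"offset":[[0,0,0],[0,0,0],[0,0,0],[0,0,0],[0,0,0]],"rot":[[0,0,-7.1],[0,0,-7.1],[0,0,-7.1],[0,0,-7.1],[0,0,-7.1]]}' 
$J '{"offset":[[0,0,0],[0,0,0],[0,0,0],[0,0,0]],"rot":[[0,0,-7.1],[0,0,-1.1],[0,0,0],[0,0,0]]}'
python3 - <<'E'
from h import *
plan(.6134,-.128,.1,95); torq()
for i in range(2): p=robot.snapshot("wrist"); save(p,"w6"); rail(p); torq()
p=robot.snapshot("scene"); save(p,"s6"); allbars(p);torq()
E
```

```text
time: 24.48
eef_pos: [0.4368, 0.1707, 0.1413]
ee_rot: [0.649, 0.76, 0.002, 0.001]
ft_force: [2.5, -0.2, -8.4]
gripper_width: 0.0186
gripper_force: 120.7
time: 24.9
eef_pos: [0.5346, 0.003, 0.1382]
ee_rot: [0.652, 0.759, -0.0, -0.001]
ft_force: [1.3, 0.9, -7.3]
gripper_width: 0.0189
gripper_force: 120.7
time: 25.32
eef_pos: [0.6179, -0.135, 0.1376]
ee_rot: [0.605, 0.796, -0.001, 0.003]
ft_force: [3.0, -0.6, -8.1]
gripper_width: 0.0186
gripper_force: 120.9
time: 25.73
eef_pos: [0.6135, -0.127, 0.1375]
ee_rot: [0.329, 0.944, 0.0, -0.001]
ft_force: [0.5, -0.4, -7.3]
gripper_width: 0.0189
gripper_force: 120.9
time: 26.15
eef_pos: [0.6135, -0.1269, 0.1376]
ee_rot: [0.025, 1.0, 0.0, -0.001]
ft_force: [0.6, 0.9, -7.6]
gripper_width: 0.0193
gripper_force: 120.9
time: 26.48
eef_pos: [0.6139, -0.127, 0.1384]
ee_rot: [-0.042, 0.999, 0.0, -0.001]
ft_force: [-0.4, -1.3, -8.5]
gripper_width: 0.0193
gripper_force: 120.9
t26.48 tcp [ 0.6139 -0.127   0.1384] X [-0.996 -0.085  0.001] Y [-0.085  0.996  0.001] Z [-0.001  0.001 -1.   ] F [-0.4 -1.3 -8.5] T [-0.05  0.01 -0.01] w0.0193 g120.9 q6 -0.39
shift
[... 1136 characters left out ...]
.58 tcp [ 0.6141 -0.1271  0.1389] X [-0.996 -0.086  0.001] Y [-0.086  0.996  0.   ] Z [-0.001  0.    -1.   ] F [-0.2  0.2 -7.8] T [-0.05  0.02  0.03] w0.0191 g120.9 q6 -0.39
W 7.80 N  d along tool X -3.2 mm (nominal W 7.35: -3.4)  dperp 0.05
bar p0.94 px [380. 168.] c [ 563.2 -133.9] wh [137.7  18.9] ang5.2 z0.1572
bar p0.89 px [434. 303.] c [ 397.8 -315.1] wh [177.3  24.1] ang-76.1 z0.0230
bar p0.77 px [293. 172.] c [569.2 108.7] wh [137.9  23.1] ang5.3 z0.0677
t26.68 tcp [ 0.6143 -0.1271  0.1392] X [-0.996 -0.086  0.   ] Y [-0.086  0.996  0.   ] Z [-0.  0. -1.] F [ 0.6 -0.7 -8.2] T [-0.01 -0.04  0.04] w0.0191 g120.9 q6 -0.39
W 8.19 N  d along tool X 5.0 mm (nominal W 7.35: 5.5)  dperp 0.01
```

View pics/w6.png

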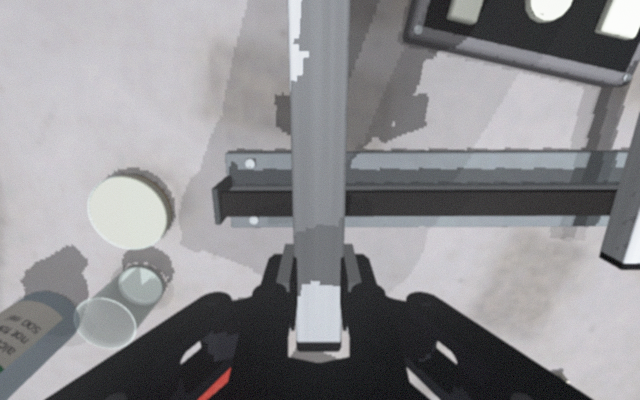

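```bash
J="python3 -m jog"
$J '{"offset":[[0.001,0,0.02],[0,0,0.03],[0,0,0.022],[0,0,0.01],[0,0,0.004]],"rot":[[0,0,0],[0,0,0],[0,0,0],[0,0,0],[0,0,0]]}'
$J '{"offset":[[0,0,0.002],[0,0,0],[0,0,0]],"rot":[[0,0,0],[0,0,0],[0,0,0]]}'
$J '{"offset":[[0,0,0.001],[0,0,0]],"rot":[[0,0,0],[0,0,0]]}'
$J '{"offset":[[0,0,0.001],[0,0,0]],"rot":[[0,0,0],[0,0,0]]}'
```

```text
time: 27.1
eef_pos: [0.6113, -0.1265, 0.0509]
ee_rot: [-0.043, 0.999, 0.001, -0.002]
ft_force: [-0.9, 1.3, -7.3]
gripper_width: 0.0187
gripper_force: 120.8
time: 27.35
eef_pos: [0.6149, -0.1277, 0.0531]
ee_rot: [-0.044, 0.999, -0.001, 0.002]
ft_force: [-0.2, 0.2, -7.2]
gripper_width: 0.0191
gripper_force: 120.8
time: 27.52
eef_pos: [0.6143, -0.1275, 0.0515]
ee_rot: [-0.044, 0.999, -0.0, 0.001]
ft_force: [0.2, 0.0, -7.3]
gripper_width: 0.019
gripper_force: 120.8
time: 27.68
eef_pos: [0.6136, -0.1273, 0.0496]
ee_rot: [-0.044, 0.999, -0.0, 0.0]
ft_force: [-0.3, -0.9, -7.8]
gripper_width: 0.0189
gripper_force: 120.8
```

```bash
J="python3 -m jog"
$J '{"offset":[[0,0,0.001],[0,0,0],[0,0,0]],"rot":[[0,0,0],[0,0,0],[0,0,0]]}'
$J '{"offset":[[0,0,0.001],[0,0,0]],"rot":[[0,0,0],[0,0,0]]}'
```

```text
time: 27.93
eef_pos: [0.6136, -0.1273, 0.0494]
ee_rot: [-0.044, 0.999, -0.0, 0.0]
ft_force: [-2.9, 2.0, 3.2]
gripper_width: 0.019
gripper_force: 122.3
time: 28.1
eef_pos: [0.6136, -0.1273, 0.0493]
ee_rot: [-0.044, 0.999, -0.0, 0.001]
ft_force: [-6.0, 1.4, 10.0]
gripper_width: 0.0196
gripper_force: 123.5
```

```bash
J="python3 -m jog"
$J '{"offset":[[0,0,-0.001],[0,0,-0.001],[0,0,0]],"rot":[[0,0,0],[0,0,0],[0,0,0]]}' - 20
$J '{"offset":[[0,0,0],[0,0,0],[0,0,0],[0,0,0]],"rot":[[0,0,0],[0,0,0],[0,0,0],[0,0,0]]}' 0.45 20
$J '{"offset":[[0,0,-0.01],[0,0,-0.03],[0,0,-0.03],[0,0,-0.03],[0,0,0]],"rot":[[0,0,0],[0,0,0],[0,0,0],[0,0,0],[0,0,0]]}'
python3 - <<'E'
from h import *
for n in["side","scene"]:
    p=robot.snapshot(n); save(p,n[:2]+"7"); print(n); allbars(p)
plan(.41,-.374,.147,13)
E
```

```text
time: 28.35
eef_pos: [0.6136, -0.1273, 0.0494]
ee_rot: [-0.044, 0.999, -0.0, 0.0]
ft_force: [-2.0, 1.1, 0.6]
gripper_width: 0.0191
gripper_force: 121.8
time: 28.68
eef_pos: [0.6142, -0.1275, 0.0497]
ee_rot: [-0.044, 0.999, -0.0, 0.001]
ft_force: [-0.6, -0.6, -0.6]
gripper_width: 0.0385
gripper_force: 0.0
time: 29.1
eef_pos: [0.6175, -0.1285, 0.1574]
ee_rot: [-0.044, 0.999, -0.002, 0.006]
ft_force: [0.6, -0.1, 0.6]
gripper_width: 0.0385
gripper_force: 0.0
side
bar p0.97 px [297. 173.] c [ 573.  -129.7] wh [154.6  26.2] ang5.0 z0.0712
bar p0.64 px [292. 229.] c [570.6 111.5] wh [132.6  23. ] ang5.8 z0.0707
bar p0.57 px [354. 151.] c [ 400.9 -310.1] wh [176.3  19.3] ang-76.8 z0.0271
scene
bar p0.78 px [379. 204.] c [ 568.4 -133.9] wh [151.1  19. ] ang4.3 z0.0678
bar p0.66 px [430. 304.] c [ 397.5 -314.3] wh [173.6  22.4] ang-77.1 z0.0230
bar p0.63 px [292. 174.] c [568.8 107.3] wh [137.4  19.3] ang5.4 z0.0677
t29.30 tcp [ 0.6129 -0.1271  0.1488] X [-0.996 -0.087  0.001] Y [-0.087  0.996  0.   ] Z [-0.001  0.    -1.   ] F [-0.5  0.8 -1. ] T [ 0.02 -0.03  0.01] w0.0386 g0.0 q6 -0.39
shift mm [ 223.7 -228.3    1.9]
turn z 82.0 tilt [-0.05  0.02]
```

View pics/sc7.png

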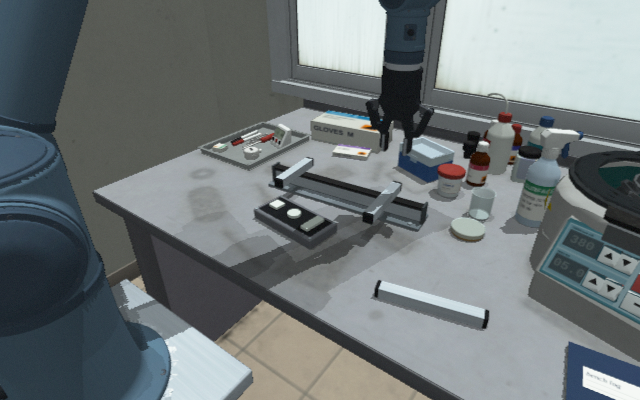

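```bash
J="python3 -m jog"
$J '{"offset":[[0.028,-0.0285,0],[0.028,-0.0285,0],[0.028,-0.0285,0],[0.028,-0.0285,0],[0.028,-0.0285,0]],"rot":[[0,0,0],[0,0,0],[0,0,0],[0,0,0],[0,0,0]]}' 0.6
$J '{"offset":[[0.028,-0.0285,0],[0.028,-0.0285,0],[0.028,-0.0285,0],[0,0,0],[0,0,0]],"rot":[[0,0,0],[0,0,0],[0,0,0],[0,0,7],[0,0,7]]}'
$J '{"offset":[[0,0,0],[0,0,0],[0,0,0],[0,0,0],[0,0,0]],"rot":[[0,0,7],[0,0,7],[0,0,7],[0,0,7],[0,0,7]]}'
$J '{"offset":[[0,0,0],[0,0,0],[0,0,0],[0,0,0],[0,0,0]],"rot":[[0,0,7],[0,0,7],[0,0,7],[0,0,7],[0,0,5]]}'
$J '{"offset":[[0,0,0],[0,0,0],[0,0,0]],"rot":[[0,0,0],[0,0,0],[0,0,0]]}'
python3 - <<'E'
from h import *
p=robot.snapshot("wrist"); save(p,"w8"); allbars(p); plan(.3985,-.313,.003,13)
E
```

```text
time: 29.72
eef_pos: [0.4839, -0.2816, 0.1475]
ee_rot: [-0.044, 0.999, 0.001, -0.001]
ft_force: [0.5, -0.5, 0.3]
gripper_width: 0.0511
gripper_force: 0.0
time: 30.13
eef_pos: [0.4074, -0.375, 0.1475]
ee_rot: [0.084, 0.996, 0.001, -0.001]
ft_force: [1.1, -0.1, 0.0]
gripper_width: 0.0516
gripper_force: 0.0
time: 30.55
eef_pos: [0.4091, -0.3728, 0.1475]
ee_rot: [0.377, 0.926, 0.001, -0.002]
ft_force: [-0.7, 0.1, -0.2]
gripper_width: 0.0507
gripper_force: 0.0
time: 30.97
eef_pos: [0.4091, -0.3728, 0.1475]
ee_rot: [0.625, 0.781, 0.0, -0.002]
ft_force: [-0.4, -0.1, 0.1]
gripper_width: 0.0513
gripper_force: 0.0
time: 31.22
eef_pos: [0.4096, -0.3734, 0.1484]
ee_rot: [0.622, 0.783, 0.0, -0.001]
ft_force: [-0.4, -0.1, 0.6]
gripper_width: 0.0511
gripper_force: 0.0
bar p0.58 px [323. 104.] c [ 401.  -314.9] wh [174.   20.2] ang-77.1 z0.0240
t31.32 tcp [ 0.4099 -0.3736  0.1488] X [-0.226  0.974  0.001] Y [ 0.974  0.226 -0.   ] Z [-0.     0.001 -1.   ] F [-0.8  0.7  0.1] T [ 0.05  0.01 -0.01] w0.0510 g0.0 q6 0.49
shift mm [ 61.5   2.7 145.9]
turn z 0.07 tilt [-0.03  0.04]
```

```bash
J="python3 -m jog"
$J '{"offset":[[0.03,0.002,0.01],[0.03,0.002,0.02],[0,0,0.036],[0,0,0.036],[0,0,0.02]],"rot":[[0,0,0],[0,0,0],[0,0,0],[0,0,0],[0,0,0]]}'
$J '{"offset":[[0,0,0.014],[0,0,0.008],[0,0,0],[0,0,0]],"rot":[[0,0,0],[0,0,0],[0,0,0],[0,0,0]]}'
python3 -c "
from h import *
plan(.400,-.314,.004,12.9)"
```

```text
time: 31.73
eef_pos: [0.399, -0.3125, 0.0244]
ee_rot: [0.622, 0.783, 0.0, -0.002]
ft_force: [0.8, 0.6, -0.6]
gripper_width: 0.051
gripper_force: 0.0
time: 32.07
eef_pos: [0.4006, -0.3147, 0.0055]
ee_rot: [0.622, 0.783, 0.0, -0.0]
ft_force: [-0.4, 0.1, -0.1]
gripper_width: 0.0509
gripper_force: 0.0
t32.07 tcp [ 0.4006 -0.3147  0.0055] X [-0.225  0.974  0.   ] Y [0.974 0.225 0.   ] Z [ 0.  0. -1.] F [-0.4  0.1 -0.1] T [ 0.01 -0.01  0.03] w0.0509 g0.0 q6 0.55
shift mm [ 0.8 -0.5  1.5]
turn z 0.12 tilt [0.   0.01]
```

```bash
J="python3 -m jog"
$J '{"offset":[[0,0,0.002],[0,0,0],[0,0,0],[0,0,0],[0,0,0]],"rot":[[0,0,0],[0,0,0],[0,0,0],[0,0,0],[0,0,0]]}' 0.05 120
$J '{"offset":[[0,0,0],[0,0,0],[0,0,-0.01],[0,0,-0.015],[0,0,-0.015]],"rot":[[0,0,0],[0,0,0],[0,0,0],[0,0,0],[0,0,0]]}'
$J '{"offset":[[0,0,0],[0,0,0],[0,0,0]],"rot":[[0,0,0],[0,0,0],[0,0,0]]}'
for i in 1 2 3 4; do $J '{"offset":[[0,0,0]],"rot":[[0,0,0]]}' >/dev/null; python3 -c "
from h import *
torq()"; done
```

```text
time: 32.48
eef_pos: [0.4011, -0.3154, 0.0047]
ee_rot: [0.623, 0.783, -0.0, 0.001]
ft_force: [-1.5, 0.0, 5.5]
gripper_width: 0.0198
gripper_force: 118.3
time: 32.9
eef_pos: [0.399, -0.3129, 0.0429]
ee_rot: [0.622, 0.783, 0.0, -0.002]
ft_force: [0.2, -0.7, -6.8]
gripper_width: 0.019
gripper_force: 118.2
time: 33.15
eef_pos: [0.3999, -0.3138, 0.0425]
ee_rot: [0.622, 0.783, 0.0, -0.001]
ft_force: [0.7, 0.8, -7.2]
gripper_width: 0.0191
gripper_force: 118.6
t33.23 tcp [ 0.3995 -0.3135  0.0421] X [-0.225  0.974  0.002] Y [ 0.974  0.225 -0.001] Z [-0.002  0.002 -1.   ] F [ 0.2  0.1 -7.8] T [0.1  0.06 0.02] w0.0188 g118.6 q6 0.55
W 7.84 N  d along tool X -13.7 mm (nominal W 7.35: -14.6)  dperp 0.04
t33.32 tcp [ 0.3996 -0.3136  0.0421] X [-0.225  0.974  0.002] Y [ 0.974  0.225 -0.001] Z [-0.002  0.002 -1.   ] F [ 0.8 -0.  -7.6] T [ 0.09 -0.02  0.03] w0.0191 g118.6 q6 0.55
W 7.57 N  d along tool X -10.7 mm (nominal W 7.35: -11.1)  dperp -0.04
t33.40 tcp [ 0.3999 -0.3139  0.0424] X [-0.225  0.974  0.002] Y [ 0.974  0.225 -0.001] Z [-0.001  0.001 -1.   ] F [ 0.9  0.2 -7.5] T [ 0.09 -0.02  0.04] w0.0194 g118.6 q6 0.55
W 7.52 N  d along tool X -11.2 mm (nominal W 7.35: -11.4)  dperp -0.04
t33.48 tcp [ 0.4001 -0.3141  0.0427] X [-0.225  0.974  0.001] Y [ 0.974  0.225 -0.001] Z [-0.001  0.001 -1.   ] F [-0.5  0.2 -7.9] T [ 0.06 -0.   -0.  ] w0.0191 g118.6 q6 0.55
W 7.93 N  d along tool X -6.8 mm (nominal W 7.35: -7.3)  dperp -0.02
```

```bash
J="python3 -m jog"
$J '{"offset":[[0,0,0.015],[0,0,0.015],[0,0,0.009],[0,0,0],[0,0,0]],"rot":[[0,0,0],[0,0,0],[0,0,0],[0,0,0],[0,0,0]]}'
$J '{"offset":[[0,0,0],[0,0,0],[-0.006,0,0.0],[-0.005,0,0.001],[0,0,0]],"rot":[[0,0,0],[0,0,0],[0,0,0],[0,0,0],[0,0,0]]}' 0.5
$J '{"offset":[[0,0,0],[0,0,0],[0,0,0],[0,0,0],[0,0,0]],"rot":[[0,0,0],[0,0,0],[0,0,0],[0,0,0],[0,0,0]]}' 0.05 120
$J '{"offset":[[0,0,-0.01],[0,0,-0.015],[0,0,-0.015],[0,0,0],[0,0,0]],"rot":[[0,0,0],[0,0,0],[0,0,0],[0,0,0],[0,0,0]]}'
for i in 1 2 3 4; do $J '{"offset":[[0,0,0]],"rot":[[0,0,0]]}' >/dev/null; python3 -c "
from h import *
torq()"; done
```

```text
time: 33.9
eef_pos: [0.4004, -0.3144, 0.0041]
ee_rot: [0.622, 0.783, 0.0, -0.0]
ft_force: [-0.6, 0.3, -6.9]
gripper_width: 0.0193
gripper_force: 123.0
time: 34.32
eef_pos: [0.4043, -0.3275, 0.004]
ee_rot: [0.623, 0.782, -0.0, 0.002]
ft_force: [0.1, 0.1, -0.2]
gripper_width: 0.0427
gripper_force: 0.0
time: 34.73
eef_pos: [0.4031, -0.3257, 0.0038]
ee_rot: [0.623, 0.783, -0.0, 0.0]
ft_force: [-1.5, -0.4, 4.2]
gripper_width: 0.0195
gripper_force: 118.4
time: 35.15
eef_pos: [0.4029, -0.325, 0.0432]
ee_rot: [0.622, 0.783, 0.0, 0.0]
ft_force: [-0.7, 0.1, -8.1]
gripper_width: 0.0195
gripper_force: 118.7
t35.23 tcp [ 0.4021 -0.3242  0.0421] X [-0.225  0.974  0.002] Y [ 0.974  0.225 -0.001] Z [-0.002  0.002 -1.   ] F [-0.7 -0.1 -7.3] T [ 0.02 -0.   -0.01] w0.0195 g118.7 q6 0.54
W 7.33 N  d along tool X -3.0 mm (nominal W 7.35: -3.0)  dperp -0.01
t35.32 tcp [ 0.4019 -0.324   0.0419] X [-0.225  0.974  0.003] Y [ 0.974  0.225 -0.001] Z [-0.002  0.002 -1.   ] F [ 0.8 -0.1 -7.8] T [-0.07  0.02  0.  ] w0.0193 g118.7 q6 0.54
W 7.80 N  d along tool X 8.0 mm (nominal W 7.35: 8.5)  dperp 0.03
t35.40 tcp [ 0.4021 -0.3242  0.042 ] X [-0.225  0.974  0.002] Y [ 0.974  0.225 -0.001] Z [-0.002  0.002 -1.   ] F [-0.8  0.8 -7.8] T [-0.01 -0.02  0.04] w0.0191 g118.7 q6 0.54
W 7.75 N  d along tool X 1.9 mm (nominal W 7.35: 2.1)  dperp -0.01
t35.48 tcp [ 0.4024 -0.3246  0.0424] X [-0.225  0.974  0.002] Y [ 0.974  0.225 -0.001] Z [-0.001  0.001 -1.   ] F [ 0.2  0.6 -7.6] T [ 0.    0.07 -0.01] w0.0194 g118.7 q6 0.54
W 7.55 N  d along tool X -2.6 mm (nominal W 7.35: -2.6)  dperp 0.07
```

```bash
J="python3 -m jog"
$J '{"offset":[[0,0,-0.032],[0,0,-0.032],[0,0,-0.032],[0.0263,0.0267,0],[0.0263,0.0267,0]],"rot":[[0,0,0],[0,0,0],[0,0,0],[0,0,0],[0,0,0]]}'
$J '{"offset":[[0.0263,0.0267,0],[0.0263,0.0267,0],[0.0263,0.0267,0],[0.0263,0.0267,0],[0.0263,0.0267,0]],"rot":[[0,0,0],[0,0,0],[0,0,0],[0,0,0],[0,0,0]]}'
$J '{"offset":[[0.0263,0.0267,0],[0.0263,0.0267,0],[0.0263,0.0267,0],[0,0,0],[0,0,0]],"rot":[[0,0,0],[0,0,0],[0,0,0],[0,0,-7],[0,0,-7]]}'
$J '{"offset":[[0,0,0],[0,0,0],[0,0,0],[0,0,0],[0,0,0]],"rot":[[0,0,-7],[0,0,-7],[0,0,-7],[0,0,-7],[0,0,-7]]}' 
$J '{"offset":[[0,0,0],[0,0,0],[0,0,0],[0,0,0],[0,0,0]],"rot":[[0,0,-7],[0,0,-7],[0,0,-7],[0,0,-7],[0,0,-5]]}' 
$J '{"offset":[[0,0,0],[0,0,0],[0,0,0]],"rot":[[0,0,0],[0,0,0],[0,0,0]]}'
python3 - <<'E'
from h import *
plan(.6035,-.008,.1,95)
for i in range(4): p=robot.snapshot("wrist"); torq()
allbars(p)
E
```

```text
time: 35.9
eef_pos: [0.4453, -0.2645, 0.142]
ee_rot: [0.624, 0.781, 0.0, 0.004]
ft_force: [-0.3, -0.2, -8.3]
gripper_width: 0.0191
gripper_force: 120.2
time: 36.32
eef_pos: [0.5439, -0.102, 0.1388]
ee_rot: [0.623, 0.783, -0.0, -0.0]
ft_force: [0.5, -1.7, -7.1]
gripper_width: 0.0189
gripper_force: 120.2
time: 36.73
eef_pos: [0.6047, -0.0064, 0.1383]
ee_rot: [0.518, 0.855, -0.0, -0.0]
ft_force: [0.4, -1.4, -8.1]
gripper_width: 0.0191
gripper_force: 120.6
time: 37.15
eef_pos: [0.6034, -0.0088, 0.1383]
ee_rot: [0.239, 0.971, -0.0, -0.001]
ft_force: [0.0, -0.8, -7.5]
gripper_width: 0.0191
gripper_force: 120.6
time: 37.57
eef_pos: [0.6033, -0.0088, 0.1383]
ee_rot: [-0.046, 0.999, 0.0, -0.001]
ft_force: [-0.3, -0.4, -8.0]
gripper_width: 0.0192
gripper_force: 120.6
time: 37.82
eef_pos: [0.6036, -0.0089, 0.1388]
ee_rot: [-0.043, 0.999, 0.0, -0.0]
ft_force: [0.3, 0.2, -7.3]
gripper_width: 0.019
gripper_force: 120.6
t37.82 tcp [ 0.6036 -0.0089  0.1388] X [-0.996 -0.085  0.001] Y [-0.085  0.996  0.   ] Z [-0.001  0.    -1.   ] F [ 0.3  0.2 -7.3] T [ 0.01 -0.02 -0.02] w0.0190 g120.6 q6 -0.21
shif
[... 529 characters left out ...]
-0.01
t37.97 tcp [ 0.6039 -0.0089  0.1391] X [-0.996 -0.086  0.   ] Y [-0.086  0.996  0.   ] Z [-0.  0. -1.] F [-0.6  0.9 -7.7] T [-0.01  0.06 -0.02] w0.0194 g120.6 q6 -0.21
W 7.72 N  d along tool X -8.0 mm (nominal W 7.35: -8.4)  dperp 0.00
t38.02 tcp [ 0.6039 -0.0089  0.1392] X [-0.996 -0.086  0.   ] Y [-0.086  0.996  0.   ] Z [-0.  0. -1.] F [ 0.7  0.3 -7.7] T [-0.01  0.09  0.02] w0.0195 g120.6 q6 -0.21
W 7.69 N  d along tool X -11.3 mm (nominal W 7.35: -11.8)  dperp 0.00
bar p0.78 px [489. 168.] c [572.1 109.2] wh [137.9  22.9] ang5.1 z0.0686
bar p0.61 px [150. 134.] c [ 575.5 -130.6] wh [158.9  22.9] ang4.9 z0.0689
bar p0.59 px [318. 173.] c [576.2 -11.7] wh [148.4  21.3] ang5.1 z0.1592
```

```bash
J="python3 -m jog"
$J '{"offset":[[0.0015,0,0.02],[0,0,0.03],[0,0,0.022],[0,0,0.01],[0,0,0.004]],"rot":[[0,0,0],[0,0,0],[0,0,0],[0,0,0],[0,0,0]]}'
$J '{"offset":[[0,0,0.002],[0,0,0.001],[0,0,0.001],[0,0,0],[0,0,0]],"rot":[[0,0,0],[0,0,0],[0,0,0],[0,0,0],[0,0,0]]}'
$J '{"offset":[[0,0,0.001],[0,0,0],[0,0,0]],"rot":[[0,0,0],[0,0,0],[0,0,0]]}'
$J '{"offset":[[0,0,0.0005],[0,0,0]],"rot":[[0,0,0],[0,0,0]]}'
```

```text
time: 38.48
eef_pos: [0.6003, -0.0088, 0.051]
ee_rot: [-0.043, 0.999, 0.0, -0.002]
ft_force: [-0.9, -0.1, -7.6]
gripper_width: 0.0192
gripper_force: 120.5
time: 38.9
eef_pos: [0.6034, -0.0092, 0.0504]
ee_rot: [-0.044, 0.999, -0.0, 0.001]
ft_force: [0.4, 0.3, -7.9]
gripper_width: 0.0194
gripper_force: 120.5
time: 39.15
eef_pos: [0.6031, -0.0091, 0.0489]
ee_rot: [-0.044, 0.999, -0.0, 0.001]
ft_force: [-0.4, -0.7, -5.6]
gripper_width: 0.0191
gripper_force: 121.1
time: 39.32
eef_pos: [0.6031, -0.0091, 0.0489]
ee_rot: [-0.044, 0.999, -0.0, 0.001]
ft_force: [-1.7, 0.8, 0.9]
gripper_width: 0.0193
gripper_force: 121.6
```

Contact; release and check.

```bash
J="python3 -m jog"
$J '{"offset":[[0,0,0],[0,0,0],[0,0,0],[0,0,0]],"rot":[[0,0,0],[0,0,0],[0,0,0],[0,0,0]]}' 0.45 20
$J '{"offset":[[0,0,-0.01],[0,0,-0.03],[0,0,-0.03],[0,0,-0.03],[0,0,0]],"rot":[[0,0,0],[0,0,0],[0,0,0],[0,0,0],[0,0,0]]}'
$J '{"offset":[[0,0,0],[0,0,0],[0,0,0],[0,0,0]],"rot":[[0,0,0],[0,0,0],[0,0,0],[0,0,0]]}' 0
cat >> h.py <<'E'
def tilt(p):
    for s in robot.silhouettes(p,"bar_140"):
        if s["p"]<.3: continue
        P=unproj(p,cv2.erode(s["pixels"].astype(np.uint8),np.ones((5,5)))>0); 
        if len(P)<60: continue
        c=np.median(P,0); T=P
        for i in range(4):
            A=np.c_[T[:,:2]-c[:2],np.ones(len(T))]; g=np.linalg.lstsq(A,T[:,2],rcond=None)[0]; r=T[:,2]-A@g; T=T[r>-.003] if i<2 else T[abs(r)<.004]
        print("p%.2f"%s["p"],np.round(c,3),"slope deg x,y",np.round(np.degrees(g[:2]),1),len(T))
E
python3 - <<'E'
from h import *
for n in["wrist","side","scene"]:
    p=robot.snapshot(n); save(p,n[:2]+"9"); print(n); allbars(p); tilt(p)
plan(.448,-.036,.06)
E
```

```text
time: 39.65
eef_pos: [0.6031, -0.0091, 0.0483]
ee_rot: [-0.044, 0.999, -0.0, 0.001]
ft_force: [0.5, 0.2, 0.1]
gripper_width: 0.038
gripper_force: 0.0
time: 40.07
eef_pos: [0.6067, -0.0095, 0.1556]
ee_rot: [-0.044, 0.999, -0.001, 0.006]
ft_force: [0.9, 0.3, 1.1]
gripper_width: 0.0385
gripper_force: 0.0
time: 40.4
eef_pos: [0.6013, -0.0089, 0.1463]
ee_rot: [-0.044, 0.999, 0.0, -0.001]
ft_force: [0.5, -0.3, 0.4]
gripper_width: 0.0
gripper_force: 0.0
wrist
bar p0.65 px [157. 139.] c [ 575.1 -130.5] wh [158.1  22.8] ang4.8 z0.0689
bar p0.58 px [482. 172.] c [571.4 108.8] wh [136.4  21.9] ang5.3 z0.0686
bar p0.55 px [320. 147.] c [565.9 -12.9] wh [128.7  20.5] ang5.1 z0.0690
p0.65 [ 0.562 -0.127  0.068] slope deg x,y [ 0.4 -3.3] 6905
p0.58 [0.562 0.105 0.067] slope deg x,y [-0.1  3.4] 5474
p0.55 [ 0.558 -0.013  0.068] slope deg x,y [ 0.1 -0.1] 4816
side
bar p0.92 px [293. 227.] c [571.1 113.3] wh [131.   22.4] ang4.7 z0.0709
bar p0.89 px [295. 173.] c [ 574.3 -127.8] wh [157.2  27.2] ang3.6 z0.0711
bar p0.65 px [289. 201.] c [587.9  -8.6] wh [168.2  25.2] ang5.2 z0.0712
p0.92 [0.574 0.118 0.067] slope deg x,y [ 0.6 -5.6] 232
p0.89 [ 0.565 -0.123  0.065] slope deg x,y [ 0.5 -3.8] 136
p0.65 [ 0.588 -0.003  0.067] slope deg x,y [ 0.4 -5.8] 239
scene
bar p0.87 px [381. 206.] c [ 568.5 -133.8] wh [150.7  18.8] ang4.6 z0.0679
bar p0.65 px [293. 173.] c [567.7 106.7] wh [136.4  19.9] ang4.7 z0.0678
bar p0.62 px [338. 183.] c [586.4 -12.1] wh [174.6  22. ] ang5.3 z0.0679
p0.87 [ 0.549 -0.138  0.066] slope deg x,y [-0.2  5.6] 297
p0.65 [0.551 0.101 0.065] slope deg x,y [-0.8 13.5] 194
p0.62 [ 0.566 -0.019  0.066] slope deg x,y [-0.7 10. ] 287
t40.85 tcp [ 0.6024 -0.009   0.1477] X [-0.996 -0.087  0.   ] Y [-0.087  0.996  0.   ] Z [-0.  0. -1.] F [-0.  -0.2 -0.5] T [-0.01  0.01 -0.01] w0.0001 g0.0 q6 -0.21
shift mm [156.2 -13.4  87.7]
```

View pics/sc9.png

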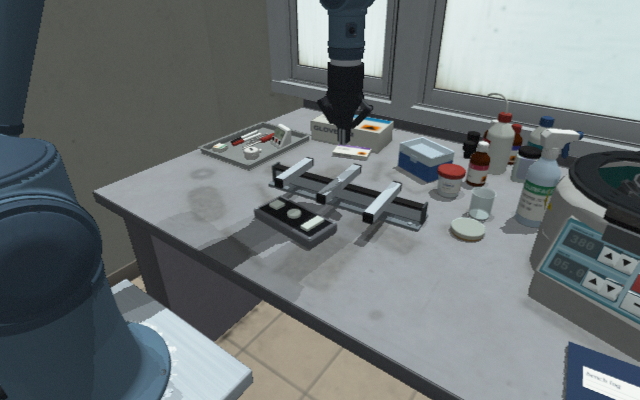

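```bash
J="python3 -m jog"
$J '{"offset":[[0.0382,-0.0033,0],[0.0382,-0.0033,0],[0.0382,-0.0033,0],[0.038,-0.0031,0],[0,0,0]],"rot":[[0,0,0],[0,0,0],[0,0,0],[0,0,0],[0,0,0]]}'
$J '{"offset":[[0,0,0.033],[0,0,0.033],[0,0,0.03],[0,0,0],[0,0,0]],"rot":[[0,0,0],[0,0,0],[0,0,0],[0,0,0],[0,0,0]]}'
$J '{"offset":[[0,0,0],[0,0,0],[0,0,0]],"rot":[[0,0,0],[0,0,0],[0,0,0]]}'
python3 -c "
from h import *
plan(.4515,-.0352,.026)"
```

```text
time: 41.27
eef_pos: [0.4407, -0.0342, 0.1452]
ee_rot: [-0.043, 0.999, 0.001, -0.006]
ft_force: [-1.1, 0.9, -0.4]
gripper_width: 0.0
gripper_force: 0.0
time: 41.68
eef_pos: [0.4499, -0.0349, 0.051]
ee_rot: [-0.044, 0.999, 0.001, -0.002]
ft_force: [-0.5, 0.2, 0.4]
gripper_width: 0.0003
gripper_force: 0.0
time: 41.93
eef_pos: [0.4536, -0.0357, 0.0537]
ee_rot: [-0.044, 0.999, -0.0, 0.002]
ft_force: [1.3, -0.2, -0.1]
gripper_width: 0.0001
gripper_force: 0.0
t41.93 tcp [ 0.4536 -0.0357  0.0537] X [-0.996 -0.087 -0.004] Y [-0.087  0.996 -0.001] Z [ 0.004 -0.001 -1.   ] F [ 1.3 -0.2 -0.1] T [-0.02 -0.06 -0.03] w0.0001 g0.0 q6 -0.31
shift mm [ 2.1  0.7 27.6]
```

```bash
J="python3 -m jog"
$J '{"offset":[[0.001,0,0.01],[0,0,0.01],[0,0,0.004],[0,0,0.002],[0,0,0]],"rot":[[0,0,0],[0,0,0],[0,0,0],[0,0,0],[0,0,0]]}'
$J '{"offset":[[0,0,0.002],[0,0,0],[0,0,0]],"rot":[[0,0,0],[0,0,0],[0,0,0]]}'
```

```text
time: 42.35
eef_pos: [0.4521, -0.0357, 0.0271]
ee_rot: [-0.044, 0.999, -0.0, 0.001]
ft_force: [-0.1, -0.3, 6.0]
gripper_width: -0.0002
gripper_force: 2.4
time: 42.6
eef_pos: [0.4521, -0.0357, 0.0267]
ee_rot: [-0.044, 0.999, -0.001, 0.002]
ft_force: [-6.2, 1.0, 20.5]
gripper_width: -0.0
gripper_force: 10.8
```

```bash
J="python3 -m jog"
$J '{"offset":[[0,0,-0.01],[0,0,-0.02],[0,0,-0.028],[0,0,0],[0,0,0]],"rot":[[0,0,0],[0,0,0],[0,0,0],[0,0,0],[0,0,0]]}'
$J '{"offset":[[-0.007,0.0359,0],[-0.007,0.0359,0],[-0.0075,0.036,0],[0,0,0],[0,0,0]],"rot":[[0,0,0],[0,0,0],[0,0,0],[0,0,0],[0,0,0]]}'
$J '{"offset":[[0,0,0.025],[0,0,0],[0,0,0],[0,0,0]],"rot":[[0,0,0],[0,0,0],[0,0,0],[0,0,0]]}'
python3 -c "
from h import *
plan(.464,.0735,.026)"
```

```text
time: 43.02
eef_pos: [0.4526, -0.0358, 0.0839]
ee_rot: [-0.044, 0.999, -0.001, 0.002]
ft_force: [0.3, 0.3, 0.6]
gripper_width: 0.0002
gripper_force: 0.0
time: 43.43
eef_pos: [0.4618, 0.0754, 0.081]
ee_rot: [-0.046, 0.999, -0.0, -0.001]
ft_force: [0.1, -0.2, -0.2]
gripper_width: 0.0003
gripper_force: 0.0
time: 43.77
eef_pos: [0.462, 0.073, 0.0568]
ee_rot: [-0.043, 0.999, -0.0, -0.001]
ft_force: [-0.0, -0.7, 0.7]
gripper_width: -0.0005
gripper_force: 0.0
t43.77 tcp [0.462  0.073  0.0568] X [-0.996 -0.086  0.001] Y [-0.086  0.996 -0.   ] Z [-0.001 -0.    -1.   ] F [-0.  -0.7  0.7] T [ 0.03 -0.01 -0.01] w-0.0005 g0.0 q6 -0.06
shift mm [-2.1  0.3 30.8]
```

```bash
J="python3 -m jog"
$J '{"offset":[[-0.001,0,0.012],[0,0,0.012],[0,0,0.004],[0,0,0.002],[0,0,0]],"rot":[[0,0,0],[0,0,0],[0,0,0],[0,0,0],[0,0,0]]}'
$J '{"offset":[[0,0,0.001],[0,0,0],[0,0,0]],"rot":[[0,0,0],[0,0,0],[0,0,0]]}'
$J '{"offset":[[0,0,0.001],[0,0,0],[0,0,0]],"rot":[[0,0,0],[0,0,0],[0,0,0]]}'
```

```text
time: 44.18
eef_pos: [0.4643, 0.0733, 0.0276]
ee_rot: [-0.043, 0.999, -0.0, 0.001]
ft_force: [-0.6, -1.8, 4.3]
gripper_width: 0.0
gripper_force: 2.2
time: 44.43
eef_pos: [0.4644, 0.0733, 0.027]
ee_rot: [-0.043, 0.999, -0.001, 0.001]
ft_force: [-1.2, -2.5, 7.3]
gripper_width: -0.0002
gripper_force: 3.6
time: 44.68
eef_pos: [0.4644, 0.0733, 0.0268]
ee_rot: [-0.043, 0.999, -0.001, 0.001]
ft_force: [-3.4, -2.5, 16.7]
gripper_width: 0.0001
gripper_force: 8.0
```

```bash
J="python3 -m jog"
$J '{"offset":[[0,0,-0.01],[0,0,-0.02],[0,0,-0.028],[0,0,0],[0,0,0]],"rot":[[0,0,0],[0,0,0],[0,0,0],[0,0,0],[0,0,0]]}'
$J '{"offset":[[0.005,-0.027,0],[0.0045,-0.0267,0],[0,0,0.025],[0,0,0],[0,0,0]],"rot":[[0,0,0],[0,0,0],[0,0,0],[0,0,0],[0,0,0]]}'
$J '{"offset":[[0,0,0],[0,0,0]],"rot":[[0,0,0],[0,0,0]]}'
python3 - <<'E'
from h import *
plan(.4595,.019,.026)
p=robot.snapshot("scene"); allbars(p)
for k in["key_round_top","key_long_top","key_square_top"]:
    for s in robot.silhouettes(p,k)[:1]: P=unproj(p,s["pixels"]); print(k,s["p"],np.round(np.median(P,0),4))
E
```

```text
time: 45.1
eef_pos: [0.4652, 0.0742, 0.0845]
ee_rot: [-0.044, 0.999, 0.0, 0.002]
ft_force: [0.1, 1.0, -0.4]
gripper_width: 0.0002
gripper_force: 0.0
time: 45.52
eef_pos: [0.4561, 0.0199, 0.0562]
ee_rot: [-0.043, 0.999, 0.001, -0.003]
ft_force: [-1.0, 0.6, -0.3]
gripper_width: -0.0001
gripper_force: 0.0
time: 45.68
eef_pos: [0.4589, 0.0202, 0.0582]
ee_rot: [-0.044, 0.999, 0.0, 0.0]
ft_force: [-0.6, -0.1, 0.5]
gripper_width: 0.0001
gripper_force: 0.0
t45.68 tcp [0.4589 0.0202 0.0582] X [-0.996 -0.088 -0.   ] Y [-0.088  0.996  0.   ] Z [ 0.  0. -1.] F [-0.6 -0.1  0.5] T [-0.03 -0.01  0.  ] w0.0001 g0.0 q6 -0.18
shift mm [-0.5 -1.3 32.2]
bar p0.82 px [380. 206.] c [ 569.7 -133.2] wh [153.5  20.7] ang4.1 z0.0678
bar p0.67 px [337. 183.] c [583.4 -13.9] wh [171.6  18.3] ang4.8 z0.0678
bar p0.59 px [274. 202.] c [461.2  70.8] wh [24.3 20.9] ang-5.7 z0.0338
bar p0.46 px [280. 186.] c [502.1 101. ] wh [18.3  5.2] ang-77.3 z0.0590
key_round_top 0.63 [0.4532 0.0161 0.0324]
key_long_top 0.74 [ 0.4462 -0.0385  0.0325]
key_square_top 0.5 [0.4591 0.0707 0.0324]
```

```bash
J="python3 -m jog"
$J '{"offset":[[0,-0.001,0.012],[0,0,0.012],[0,0,0.006],[0,0,0.002],[0,0,0]],"rot":[[0,0,0],[0,0,0],[0,0,0],[0,0,0],[0,0,0]]}'
$J '{"offset":[[0,0,0.001],[0,0,0],[0,0,0]],"rot":[[0,0,0],[0,0,0],[0,0,0]]}'
$J '{"offset":[[0,0,0.001],[0,0,0],[0,0,0]],"rot":[[0,0,0],[0,0,0],[0,0,0]]}'
```

```text
time: 46.35
eef_pos: [0.4594, 0.0187, 0.027]
ee_rot: [-0.044, 0.999, -0.0, 0.001]
ft_force: [-2.1, -0.5, 7.7]
gripper_width: 0.0002
gripper_force: 4.1
time: 46.6
eef_pos: [0.4595, 0.0187, 0.0268]
ee_rot: [-0.044, 0.999, -0.0, 0.001]
ft_force: [-5.8, 0.0, 17.4]
gripper_width: -0.0002
gripper_force: 9.0
time: 46.85
eef_pos: [0.4595, 0.0187, 0.0266]
ee_rot: [-0.044, 0.999, -0.0, 0.001]
ft_force: [-7.0, 1.0, 26.6]
gripper_width: -0.0002
gripper_force: 13.5
```

Retreat upward, then final look at the bars.

```bash
J="python3 -m jog"
$J '{"offset":[[0,0,-0.015],[0,0,-0.03],[0,0,-0.04],[0,0,-0.04],[0,0,-0.04]],"rot":[[0,0,0],[0,0,0],[0,0,0],[0,0,0],[0,0,0]]}'
$J '{"offset":[[0.02,0,-0.02],[0.02,0,0],[0,0,0],[0,0,0],[0,0,0]],"rot":[[0,0,0],[0,0,0],[0,0,0],[0,0,0],[0,0,0]]}'
python3 - <<'E'
from h import *
for n in["side","scene"]:
    p=robot.snapshot(n); save(p,n[:2]+"10"); print(n); allbars(p); tilt(p)
    m=robot.mark_of(p,"petri_0"); print([np.round(at_z(p,x["point"],0),3) for x in m[:1]])
    for k in["key_round_top","key_long_top","key_square_top"]:
        for s in robot.silhouettes(p,k)[:1]: P=unproj(p,s["pixels"]); print(k,s["p"],np.round(np.median(P,0),4))
E
```

```text
time: 47.27
eef_pos: [0.458, 0.0188, 0.1907]
ee_rot: [-0.044, 0.999, 0.0, -0.0]
ft_force: [0.8, -0.3, -0.4]
gripper_width: 0.0
gripper_force: 0.0
time: 47.68
eef_pos: [0.4192, 0.0152, 0.2085]
ee_rot: [-0.044, 0.999, 0.0, -0.0]
ft_force: [-0.5, -0.2, -0.5]
gripper_width: -0.0002
gripper_force: 0.0
side
bar p0.94 px [294. 170.] c [ 574.1 -126.5] wh [151.5  26.2] ang4.2 z0.0710
bar p0.93 px [295. 228.] c [570.2 110.7] wh [133.2  24.9] ang4.1 z0.0713
p0.94 [ 0.58  -0.123  0.066] slope deg x,y [ 1.4 -6.6] 181
p0.93 [0.566 0.117 0.067] slope deg x,y [  1.5 -11. ] 256
[array([ 0.648, -0.294,  0.   ])]
key_round_top 0.47 [0.458  0.0232 0.0351]
scene
bar p0.95 px [338. 184.] c [586.2 -13.1] wh [176.8  19.6] ang5.0 z0.0678
bar p0.81 px [294. 172.] c [567.  107.9] wh [133.3  21.5] ang5.7 z0.0678
bar p0.77 px [379. 202.] c [ 570.3 -132.9] wh [156.1  20.1] ang5.2 z0.0679
p0.95 [ 0.568 -0.019  0.066] slope deg x,y [-0.9 11.9] 279
p0.81 [0.556 0.101 0.065] slope deg x,y [-0.6 12. ] 204
p0.77 [ 0.551 -0.138  0.066] slope deg x,y [-0.1  5.8] 317
[array([ 0.654, -0.295,  0.   ])]
key_round_top 0.36 [0.4414 0.0016 0.0243]
key_long_top 0.73 [ 0.4449 -0.0375  0.0326]
key_square_top 0.63 [0.4607 0.07   0.032 ]
```

View pics/sc10.png

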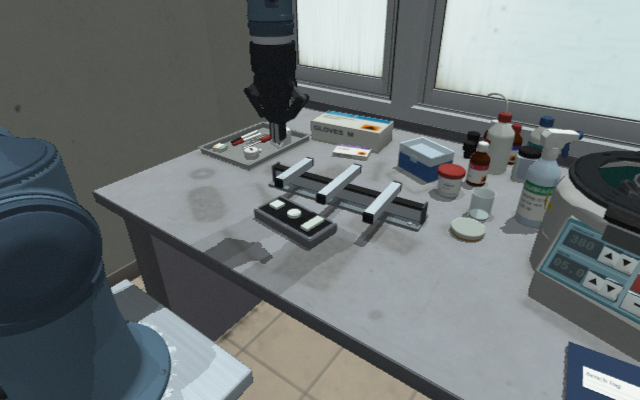

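View pics/si10.png

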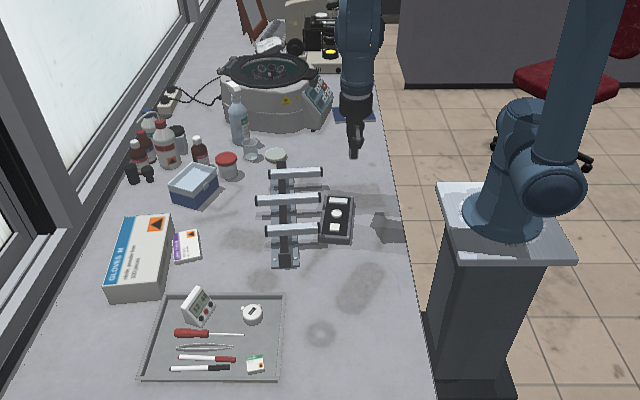

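Both pictures show the three bars level across the rail (scene px about (294,172), (338,184), (380,203)), all three keys up, and the dish at (467,229), where it was. I'm handing the job in.

```bash
python3 -c "
from station import robot
print(robot.sign_off())"
```

```text
the job is handed in; nothing more can be done
None
```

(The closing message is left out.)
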